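# Show a fuel injector's nose to the inspection camera

## Task

The bolts of the hold-down yoke on the manifold block are already out: lift the yoke off, hang it astride the bar of the little stand and let go of it; then draw out the injector that stood under the yoke and hold it up to the inspection camera, nose towards the lens, in line with the lens's line of sight, the tip of the nose 80 mm from the glass. Finish while holding it still there in the air, gripped by the fingers; do not put it down. Leave the camera and everything else on the bench where they are.

Things in the scene. Friction and masses are not known exactly. Their poses are not given: they have to be found in the camera images.
- block: Aluminium manifold block fixed to the bench, 100 (x) by 190 (y) by 40 mm high, origin at the centre of its underside, z up. Three upright bores of 18 mm in a row along its y axis, at y = -62, 0 and +62 mm, each with a fuel injector standing in it; the yoke stands over one of them.
- yoke: Loose steel arch, 0.2 to 0.31 kg, 98 mm high, standing on the block over one injector. Origin midway between its feet, at their underside; z up, arch in its x-z plane, x across the block. Legs 44 mm apart inside, feet out to x = +-46 mm, 26 mm wide (y). Crossbar 60 (x) by 18 (y) mm, from 56 to 70 mm up; on it a black rubber-covered grip lug 34 (x) by 16 (y) mm, from 70 to 98 mm up.
- yoke_grip (a point): Point in the yoke's grip lug, 12 mm below its top, 30 mm above the crossbar's underside and 86 mm above the feet; axes as the yoke's. The lug is gripped along y (16 mm).
- rail: Stand fixed to the bench with a horizontal round steel bar along its y axis, between two posts 220 mm apart. Bar 14 mm thick, its axis 130 mm above the bench (top at 137 mm). Origin on the bench under the middle of the bar.
- rail_mid (a point): Middle of the bar, on its axis; y along the bar, z up.
- injector: The injector under the yoke, 0.07 to 0.12 kg, round, 78 mm long; origin at the tip of its nose, z from nose to head. Nose 34 mm long, 14 mm thick, tapering to 8 mm at the tip; head black, 44 mm long, 24 mm thick. It stands loose in the bore, nose down, 2 mm play all round, the head resting on the block's top; the head's top is 84 mm above the bench, 12 mm below the crossbar.
- injector_head (a point): Middle of the injector's head, on its axis, 56 mm from the tip of the nose and 22 mm below its top; the place to grip it.
- injector_nose (a point): Tip of the injector's nose; z along the injector from nose to head.
- camera: Stand of the inspection camera, fixed to the bench: grey foot 96 mm across, two cheeks 88 mm apart over their outsides, 112 mm high. Origin at the centre of its underside. The camera, a black barrel of 44 mm with a white ring light of 60 mm, tilts between the cheeks about a level axis along the stand's y, 100 mm above the bench.
- camera_head (a joint): Tilt of the camera from looking straight up (0) towards the stand's -x side, the robot's side (rad); held by friction. Not to be moved.
- lens (a point): Centre of the lens glass, at the front end of the camera, 40 mm from its tilt axis. Its z axis is the line of sight, pointing out of the camera, up and towards the robot's side.
- neighbour1_head (a point): Middle of the head of an injector in another bore, like the one to be inspected (same size). Bystander.
- neighbour2_head (a point): Middle of the head of an injector in another bore, like the one to be inspected (same size). Bystander.
- bolt1: Loose bolt standing on its head beside the block, 22 mm across, 45 mm high. Bystander, origin at its underside.
- bolt2: Another such bolt. Bystander.
- collar1: Grey plastic collar by the stand, 60 mm across, 50 mm high. Bystander, origin at its underside.
- collar2: Another such collar. Bystander.
- wrench: Wrench lying on the bench. Bystander.
- spray: Spray can, 60 mm across, 150 mm high. Bystander, origin at its underside.
Things that resemble listed ones, but are neither listed nor needed, are in the scene too. Leave any green or purple look-alike of the camera alone.

How it is judged:
By the outcome, as a careful person would: the job done as asked, in the order asked, and still so for the second after the job is handed in, while the arm keeps its last pose, push and grip.
It also fails if it takes over 58 s, if anything falls off the work surface, if the arm or the gripper's body presses on something with over 40 N, if the wrist force passes 120 N, or if a joint passes its speed limit or range.

## Robot

A 6-joint arm with a two-finger parallel gripper is mounted at the origin on the work surface. World frame = base frame: x ahead of the robot, y to its left, z up, the work surface at z = 0. Lengths are in m, angles in degrees, forces in N, time in s.
With the tool pointing down it reaches from about 0.35 to 0.925 m from the base axis. Payload 6.4 kg.
Tool frame: the origin (TCP) lies between the finger pads; the fingertips stand 22 mm ahead of it and the grasp point (between the pads) lies 3 mm ahead of it (tcp_to_tips is the distance from the TCP to the fingertips, in m); z points along the fingers, y is the line along which they close (so a half turn about z gives the same grasp; the last joint's range is limited). The gripper opens to 85 mm and grips with 20 to 120 N. Pads are 22 mm wide; open, the fingers measure 114 mm over their backs; the gripper's body (76 mm by 85 mm) begins 54 mm behind the grasp point. The pads swing forward as they close: fully open they stand 13 mm farther back than shut.
Start: joints at [-83.199, 14.043, 89.255, -0, 76.702, -9.975], TCP at [0.188, -0.622, 0.253] pointing down, gripper open.
Joint ranges: [-179.41, 179.41], [-58.25, 129.5], [7.25, 145.43], [-54.29, 234.29], [11.92, 165.04], [-157.13, 157.13]. Speed limits (degrees/s): [147.25, 147.25, 180, 180, 180, 180].

## Interface

Orientations are given as [roll, pitch, yaw] about the fixed x, y, z axes, in that order (R = Rz(yaw) Ry(pitch) Rx(roll)).
In Python, from plant import read_state, capture, camera_model, job_done, tcp_to_tips gives the robot as it stands.
- The arm moves only by the tool jog_arm, never from a script. Its argument "motion" is a list of rows, each a list of 3 entries, a list of its own where there are three numbers: the closure, from 0 (fully open) to 1 (shut), then the shift along the tool's x, y, z in m, then the turn about the tool's z in rad. A call has 1 to 5 rows; each row is the pose to reach, as a shift and turn from the pose commanded when the call began, along the tool's axes at that moment; what a row does not reach only later rows make up. A row lasts 1/12 s, in which the tool goes at most 41.7 mm and 7.16 degrees, less where a joint would pass 70% of its speed; a pose out of reach is approached as far as the arm can. A call with a gripper value outside its range is refused whole. The fingers move at their own pace and stop on an object; "newtons" is the grip in N (left out, the last holds). Time passes only in rows, so rows that repeat a pose let the fingers close. It gives the time, the measured TCP pose, the force, the opening and the grip force at its end, in the units of the state.
- read_state(): the state, without advancing time (a new reading comes with each control period).
- capture(name): name is "scene" or "top" or "wrist"; returns the picture (400x640x3 uint8, blue, green, red); there is no depth.
- camera_model(name): a dict with "intrinsics" (3x3 intrinsics, pixels), "R" (3x3) and "t" (3): a world point X has camera coordinates R X + t. Camera axes: x right, y down, z forward; pixel columns grow to the right and rows downward; lengths in m; the calibration is good to about 2 mm. The wrist camera is an equidistant fisheye: a pixel r from the principal point sees the ray r / f radians off the axis. A picture is of the moment at which its call begins: read the wrist's pose just before it. camera_model takes no time and is no camera call; for the wrist camera it gives the pose at the moment of the call.
- job_done(): hands the job in; it is judged then, once.
The state is a dict: "time_s": time; "joints": joint angles; "qvel": joint speeds; "joint_efforts": joint torques, N m; "tcp_pos": TCP position; "ee_rot": TCP orientation; "ft_force": force on the tool from outside, world axes, zero at the start; "torque": the same for the moment, N m; "grip_width": finger opening in m; "grasp_force": force on a finger pad.
Only numpy, scipy, OpenCV 4.12 (cv2) and the standard library are available. Lean on these libraries where they do the work, as an engineer would, in place of code of your own. Each camera call takes 0.05 s, during which the arm holds its last target. There are 200 camera calls.

## Working session

There is one attempt and no reset: what is moved stays moved. The work goes in short steps, Python scripts to look and compute and a tool call to move; the robot and the scene stay as the last step left them, time stands still between calls to the robot, and variables do not carry over. Pictures are saved under pics/ and viewed, at most 10 in all, crops included, and the job is handed in when it is done.

Besides the shell and the picture viewer there is one more tool, called after "Request:" as name([rows], argument=value, ...), one row to a line, values as JSON. jog_arm: Moves the arm, as the interface text tells. Its arguments: {"type":"object","properties":{"motion":{"type":"array"},"newtons":{"type":"number"}},"required":["motion"]}

```bash
ls; mkdir -p pics; python3 - <<'E'
from plant import *
import cv2,numpy as np
for n in("scene","top"):
    im=capture(n); cv2.imwrite(f"pics/{n}0.png",im); m=camera_model(n); print(n,m)
w=camera_model("wrist");print(w)
print(read_state(),tcp_to_tips)
a=cv2.imread("pics/scene0.png");b=cv2.imread("pics/top0.png")
E
```

```text
pics
scene {'intrinsics': array([[393.1638802 ,   0.        , 327.44395138],
       [  0.        , 393.1638802 , 198.86198781],
       [  0.        ,   0.        ,   1.        ]]), 'R': array([[ 4.40703527e-01,  8.97652696e-01, -1.94178485e-04],
       [ 4.59906590e-01, -2.25977379e-01, -8.58731712e-01],
       [-7.70886717e-01,  3.78356790e-01, -5.12425418e-01]]), 't': array([-0.21489354, -0.14588811,  1.38921326])}
top {'intrinsics': array([[420.50917571,   0.        , 316.01990988],
       [  0.        , 420.50917571, 200.43232774],
       [  0.        ,   0.        ,   1.        ]]), 'R': array([[-0.01837528, -0.99981672, -0.00537306],
       [-0.98498755,  0.01902479, -0.17157384],
       [ 0.17164462,  0.00213968, -0.98515661]]), 't': array([-0.00581245,  0.57930749,  1.28903207])}
{'intrinsics': array([[309.70691629,   0.        , 318.19123683],
       [  0.        , 309.70691629, 202.19006761],
       [  0.        ,   0.        ,   1.        ]]), 'R': array([[ 2.89043189e-01, -9.57315695e-01, -8.33895919e-04],
       [-9.07255063e-01, -2.74206127e-01,  3.18903199e-01],
       [-3.05519696e-01, -9.14202412e-02, -9.47786925e-01]]), 't': array([-0.64802987, -0.04205394,  0.38112039])}
{'time_s': 0.1, 'joints': array([-8.31989631e+01,  1.40803408e+01,  8.93196941e+01, -1.31249924e-03,
        7.67018516e+01, -9.97563888e+00]), 'qvel': array([ 0.01646012, -0.04323536, -0.20463006, -0.04145545,  0.01841676,
        0.05748176]), 'joint_efforts': array([ 1.86148014e-05, -4.30671251e+01, -3.27129328e+01, -1.20652462e-04,
        2.81866640e-03, -2.92961410e-06]), 'tcp_pos': array([ 0.18755587, -0.62185509,  0.25227141]), 'ee_rot': array([-1.79899433e+02, -1.63922580e-02,  1.67769644e+01]), 'ft_force': array([ 0.11204344,  1.12816415, -0.86390675]), 'torque': array([-0.00455526,  0.01973916,  0.00280119]), 'grasp_force': 0.0, 'grip_width': 0.08559013620195396} 0.022
```

View pics/scene0.png

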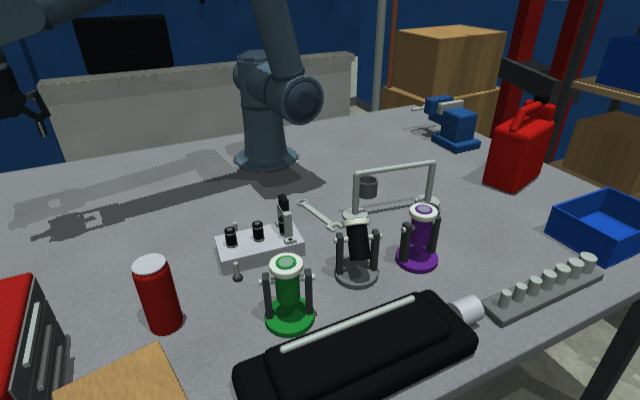

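View pics/top0.png

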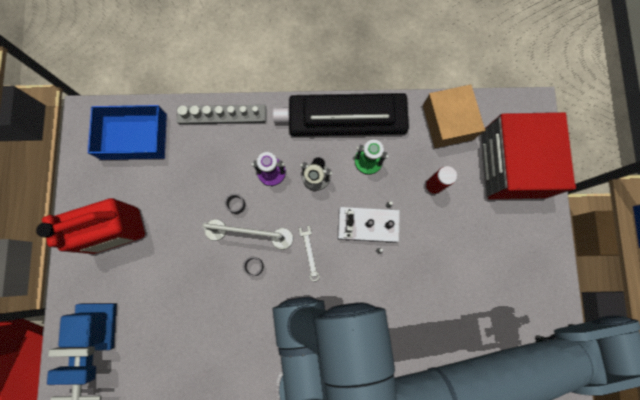

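The scene view shows the block with the yoke at about (285,215), the rail bar from (355,168) to (435,163), and the grey camera at (357,240). In the top view the block is at (369,225), the rail posts at (214,230) and (282,238), and the camera at (315,175). Next I'll enlarge these areas.

```bash
python3 - <<'E'
import cv2,numpy as np
b=cv2.imread("pics/top0.png");a=cv2.imread("pics/scene0.png")
x=cv2.resize(b[145:285,195:410],None,fx=3.7,fy=3.7,interpolation=cv2.INTER_CUBIC)[:520]
cv2.imwrite("pics/topc.png",x)
y=cv2.resize(a[150:300,205:445],None,fx=3.3,fy=3.3,interpolation=cv2.INTER_CUBIC)
cv2.imwrite("pics/scenec.png",y); print(x.shape,y.shape)
E
```

```text
(518, 796, 3) (495, 792, 3)
```

View pics/topc.png

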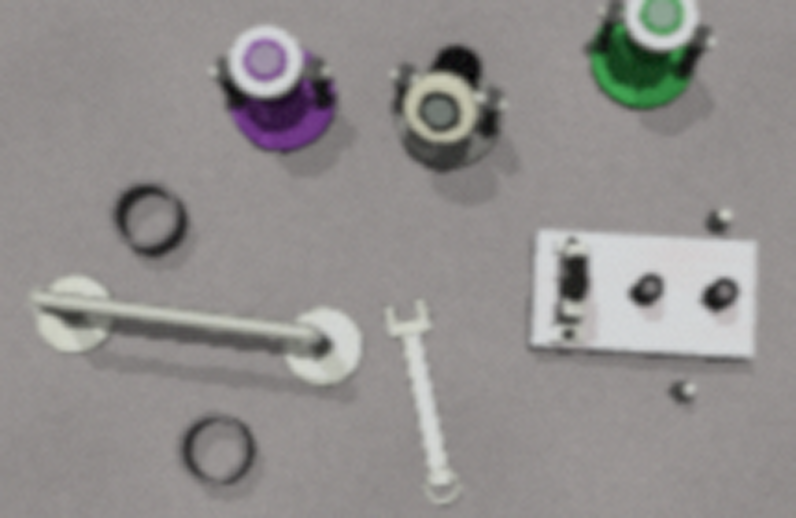

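View pics/scenec.png

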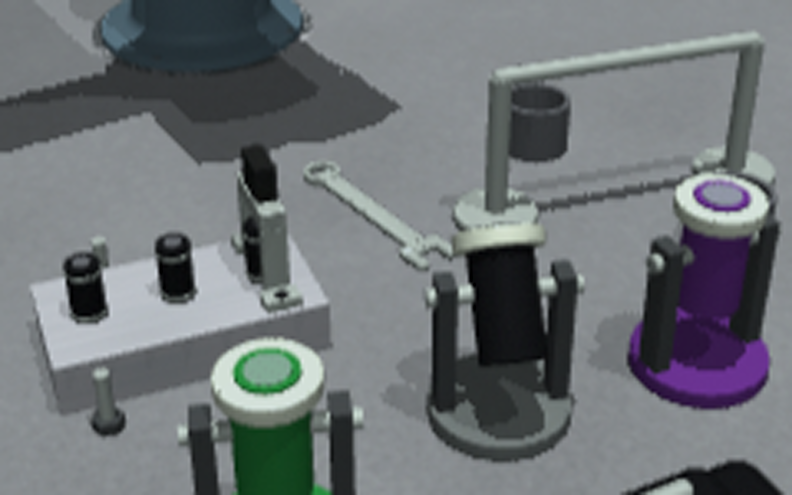

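The top crop shows the yoke at (573,285) with its lug at (573,272), the block corners at (540,229), (757,241), (754,357) and (531,347), the post feet at (73,313) and (324,347), and the lens at (438,112). The scene crop shows the lug top at (258,155), the camera pivot ends at (432,297) and (580,284), the ring at (499,236), and the bar from (500,75) to (757,40).

```bash
cat > h.py <<'E'
from plant import *
import numpy as np, cv2
from scipy.spatial.transform import Rotation as Ro
def ray(m,p,fish=False):
    K,R,t=(np.array(m[k]) for k in("intrinsics","R","t"))
    v=np.array([(p[0]-K[0,2])/K[0,0],(p[1]-K[1,2])/K[1,1],1.])
    if fish:
        r=np.hypot(v[0],v[1]); v=np.array([*(v[:2]/max(r,1e-9)*np.sin(r)),np.cos(r)])
    return -R.T@t, R.T@(v/np.linalg.norm(v))
def plane(m,p,z,fish=False):
    c,d=ray(m,p,fish); return c+d*(z-c[2])/d[2]
def tri(*rs):
    A=0;b=0
    for c,d in rs:
        P=np.eye(3)-np.outer(d,d); A=A+P; b=b+P@c
    X=np.linalg.solve(A,b); return X,[np.linalg.norm((np.eye(3)-np.outer(d,d))@(X-c)) for c,d in rs]
def proj(m,X,fish=False):
    K=m["intrinsics"]; v=m["R"]@np.array(X)+m["t"]
    if fish:
        r=np.hypot(v[0],v[1]); th=np.arctan2(r,v[2]); return K[:2,2]+K[0,0]*th*v[:2]/r
    return K[:2,2]+K[0,0]*v[:2]/v[2]
T=lambda x,y:(x/3.7+195,y/3.7+145)
S=lambda x,y:(x/3.3+205,y/3.3+150)
E
python3 - <<'E'
from h import *
np.set_printoptions(precision=4,suppress=True)
t=camera_model("top");s=camera_model("scene")
print("cams",ray(t,(0,0))[0],ray(s,(0,0))[0])
c=[plane(t,T(*p),.04) for p in((540,229),(757,241),(754,357),(531,347))];c=np.array(c);print("block",c,c.mean(0))
print("scene block",[plane(s,S(*p),.04) for p in((33,287),(52,365),(327,302))])
print("posts",[plane(t,T(*p),.0) for p in((73,313),(324,347))],"scene",[plane(s,S(*p),0.004) for p in((495,213),(735,165))])
print("bar top scene",[plane(s,S(*p),.137) for p in((500,72),(755,36))], "top",[plane(t,T(*p),.137) for p in((35,297),(320,335))])
for n,a,b in(("lugtop",(573,270),(259,155)),("pivL",(397,73),(432,297)),("pivR",(500,104),(580,284)),("ring",(440,107),(499,234)),("inj2",(650,284),(174,241)),("inj3",(722,288),(82,261))):
    print(n,*tri(ray(t,T(*a)),ray(s,S(*b))))
print("barrelback",plane(t,T(457,68),.07), "foot", plane(s,S(500,405),.0))
for p in((718,222),(683,393)):print("bolt",plane(t,T(*p),.02))
for p in((152,220),(220,450)):print("collar",plane(t,T(*p),.05))
E
```

```text
cams [ 0.3492 -0.0196  1.3693] [ 1.2327 -0.3657  0.5865]
block [[ 0.5583 -0.096   0.04  ]
 [ 0.5443 -0.2829  0.04  ]
 [ 0.4445 -0.2751  0.04  ]
 [ 0.4566 -0.0855  0.04  ]] [ 0.5009 -0.1849  0.04  ]
scene block [array([ 0.4506, -0.2742,  0.04  ]), array([ 0.5418, -0.2818,  0.04  ]), array([ 0.5584, -0.0945,  0.04  ])]
posts [array([0.4974, 0.3163, 0.    ]), array([0.4632, 0.0946, 0.    ])] scene [array([0.4637, 0.0949, 0.004 ]), array([0.4893, 0.3206, 0.004 ])]
bar top scene [array([0.4693, 0.0907, 0.137 ]), array([0.5043, 0.3072, 0.137 ])] top [array([0.496 , 0.3133, 0.137 ]), array([0.4614, 0.0863, 0.137 ])]
lugtop [ 0.5086 -0.1177  0.1385] [np.float64(0.00211121377863183), np.float64(0.002111213778631858)]
pivL [ 0.6657 -0.018   0.0994] [np.float64(0.04521295571967887), np.float64(0.04521295571967884)]
pivR [ 0.6779 -0.0234  0.1098] [np.float64(0.04547865304242062), np.float64(0.045478653042420554)]
ring [ 0.6476 -0.0118  0.1265] [np.float64(0.00019459958516899822), np.float64(0.00019459958516894135)]
inj2 [ 0.5034 -0.1834  0.0844] [np.float64(0.00010051162068779433), np.float64(0.00010051162068769932)]
inj3 [ 0.4987 -0.2444  0.0837] [np.float64(0.0012694488194780129), np.float64(0.001269448819478038)]
barrelback [ 0.6952 -0.0269  0.07  ] foot [ 0.6652 -0.0155  0.    ]
bolt [ 0.5647 -0.2535  0.02  ]
bolt [ 0.4161 -0.2162  0.02  ]
collar [0.571  0.2379 0.05  ]
collar [0.3744 0.178  0.05  ]
```

Request:
jog_arm([
  [0, [0.03, -0.026, 0], 0],
  [0, [0.06, -0.052, 0], 0],
  [0, [0.09, -0.078, 0], 0],
  [0, [0.12, -0.104, 0], 0],
  [0, [0.15, -0.13, 0], 0],
])

```text
time_s: 0.52
tcp_pos: [0.2942, -0.4527, 0.2527]
ee_rot: [-179.9, -0.0, 16.7]
ft_force: [1.6, 0.7, 0.9]
grip_width: 0.0853
grasp_force: 0.0
```

Request:
jog_arm([
  [0, [0.03, -0.026, 0], 0],
  [0, [0.06, -0.052, 0], 0],
  [0, [0.09, -0.078, 0], 0],
  [0, [0.12, -0.104, 0], 0],
  [0, [0.15, -0.13, 0], 0],
])

```text
time_s: 0.93
tcp_pos: [0.4002, -0.2848, 0.253]
ee_rot: [-180.0, 0.0, 16.8]
ft_force: [0.2, -0.1, -0.2]
grip_width: 0.0855
grasp_force: 0.0
```

Request:
jog_arm([
  [0, [0.03, -0.026, 0], 0.09],
  [0, [0.06, -0.052, 0], 0.18],
  [0, [0.09, -0.078, 0], 0.27],
  [0, [0.12, -0.104, 0], 0.365],
  [0, [0.148, -0.126, 0], 0.365],
])

```text
time_s: 1.35
tcp_pos: [0.5056, -0.121, 0.253]
ee_rot: [-180.0, 0.0, -4.3]
ft_force: [-0.1, 0.2, 0.3]
grip_width: 0.0855
grasp_force: 0.0
```

```bash
python3 - <<'E'
from h import *
np.set_printoptions(precision=4,suppress=True)
st=read_state(); m=camera_model("wrist"); im=capture("wrist"); cv2.imwrite("pics/w1.png",im)
print(st["tcp_pos"],st["ee_rot"],ray(m,(318,202),1))
np.savez("w1.npz",**m)
t=camera_model("top");s=camera_model("scene")
for n,a,b in(("piv+y",(397,73),(580,284)),("piv-y",(500,104),(432,297))): print(n,*tri(ray(t,T(*a)),ray(s,S(*b))))
print("lugtop",proj(m,(.5053,-.123,.138),1),"lens",proj(m,(.6476,-.0118,.1265),1))
E
```

```text
[ 0.5056 -0.121   0.253 ] [-179.981     0.022    -4.2725] (array([ 0.5869, -0.1258,  0.3748]), array([-0.3177,  0.0236, -0.9479]))
piv+y [0.6848 0.0252 0.0998] [np.float64(0.0016329609461365492), np.float64(0.0016329609461365735)]
piv-y [ 0.6555 -0.0625  0.099 ] [np.float64(0.0004093889004320654), np.float64(0.0004093889004320332)]
lugtop [321.9744 204.3858] lens [176.6982  48.5465]
```

View pics/w1.png

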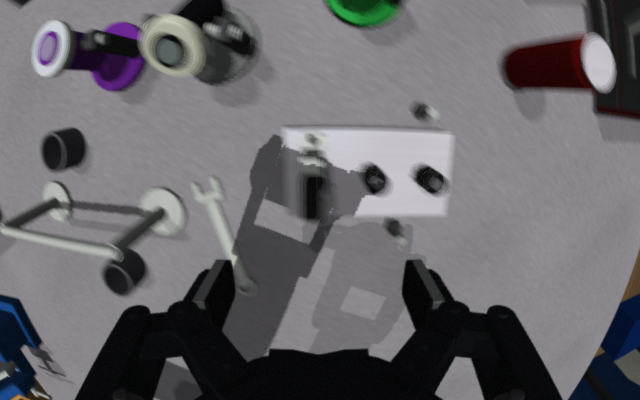

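The wrist view shows the lug as a black patch at about (313,195), with the yoke feet at (313,140), the neighbours at (374,180) and (430,180), and the lens near (170,50). Next I'll measure the lug, the lens and the bar in this view.

```bash
python3 - <<'E'
from h import *
im=cv2.imread("pics/w1.png")
a=cv2.resize(im[120:225,270:340],None,fx=5,fy=5,interpolation=cv2.INTER_CUBIC)
b=cv2.resize(im[5:95,130:220],None,fx=5,fy=5,interpolation=cv2.INTER_CUBIC)
c=np.zeros((525,800,3),np.uint8);c[:,:350]=a;c[:450,350:800]=b
cv2.imwrite("pics/w1c.png",c)
g=cv2.cvtColor(im,cv2.COLOR_BGR2GRAY)
for r in range(165,222,4): print(r,g[r,296:332:2])
E
```

```text
165 [ 99  98  98 101 116 120 122 107  97 100 157 164 143 139 116  99  78  83]
169 [98 99 96 99 97 98 97 96 96 97 93 83 68 69 67 71 75 83]
173 [100  89  83  77  76  75  74  73  72  75  79  77  72  68  61  59  68  84]
177 [92 85 74 68 51 44 28 23 20 21 29 23 22 41 49 59 67 79]
181 [88 85 68 63 49 39 10  8  8  7 20 11 12 18 35 51 57 72]
185 [87 85 69 64 47 33 11 10 13  8 22 16 12 30 36 49 53 62]
189 [88 86 71 64 48 32 14 12  9 12 22 22 32 37 45 50 60 67]
193 [87 85 68 64 48 33 11 14  9  8 21 34 43 52 54 63 65 71]
197 [87 84 69 64 47 33 10 10 13 11 24 33 42 51 61 65 74 73]
201 [89 85 70 62 47 29 13 13 12 10 24 34 41 46 56 65 71 73]
205 [89 86 72 64 50 32 12 14 12 12 27 33 46 51 59 64 71 74]
209 [91 85 71 63 49 34 11 11 12 10 24 34 43 51 59 66 72 83]
213 [ 95  87  72  66  48  31  13  11  11  13  25  34  44  50  60  65  79 101]
217 [122 107  89  81  56  38  14  15  15  17  32  31  41  50  58  63  70  71]
221 [141 140 135 127 112  97  80  76  74  71  73  71  41  53  58  62  67  68]
```

View pics/w1c.png

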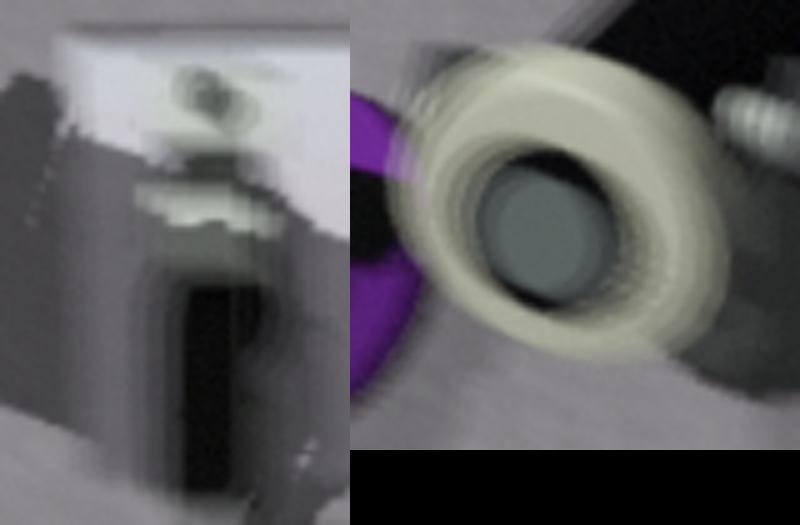

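The crops show motion blur: the arm had not settled. The lug is near (312,197) and the lens disc near (169,51). I'll settle the arm and look again.

Request:
jog_arm([
  [0, [0, 0, 0], 0],
  [0, [0, 0, 0], 0],
  [0, [0, 0, 0], 0],
])

```text
time_s: 1.65
tcp_pos: [0.5046, -0.1241, 0.2529]
ee_rot: [180.0, 0.0, -4.2]
ft_force: [0.6, 0.8, -1.1]
grip_width: 0.0854
grasp_force: 0.0
```

```bash
python3 - <<'E'
from h import *
np.set_printoptions(precision=4,suppress=True)
st=read_state(); m=camera_model("wrist"); im=capture("wrist"); cv2.imwrite("pics/w2.png",im)
np.savez("w2.npz",**m); print(st["tcp_pos"],st["ee_rot"])
k=((im.max(2)<30)*255).astype(np.uint8)[120:240,270:350]
n,l,s,c=cv2.connectedComponentsWithStats(k)
for i in range(1,n):
    if s[i,4]>30: print(s[i]+[270,120,0,0,0],c[i]+[270,120], cv2.minAreaRect(np.argwhere(l==i)[:,::-1].astype(np.float32)))
a=cv2.resize(im[120:225,270:340],None,fx=5,fy=5,interpolation=cv2.INTER_CUBIC)
b=cv2.resize(im[5:95,130:220],None,fx=5,fy=5,interpolation=cv2.INTER_CUBIC)
o=np.zeros((525,800,3),np.uint8);o[:,:350]=a;o[:450,350:800]=b
cv2.imwrite("pics/w2c.png",o)
E
```

```text
[ 0.5046 -0.1241  0.2529] [179.9982   0.0466  -4.1853]
[303 170  25  53 906] [313.3852 197.6954] ((45.0, 76.0), (52.0, 24.0), 90.0)
```

View pics/w2c.png

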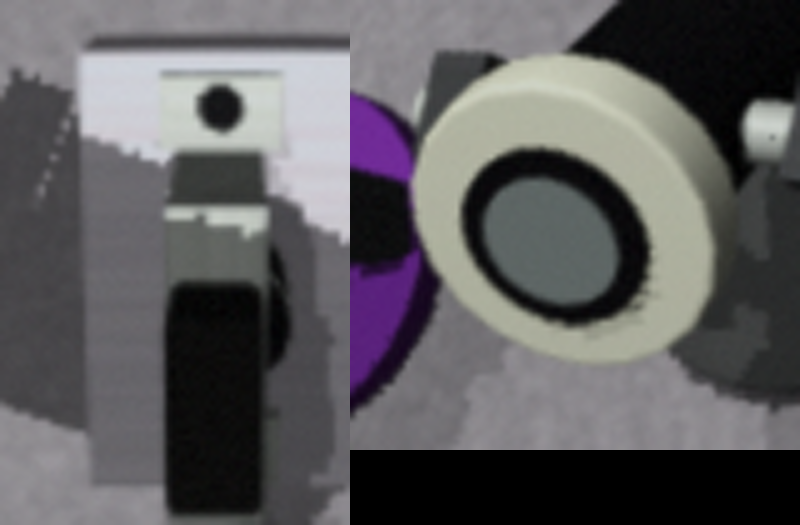

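Now sharp: the lug spans columns 303–323 and rows 176–223, vertical in the image, so it is aligned with the tool. The lens disc is at (170,53).

```bash
python3 - <<'E'
from h import *
np.set_printoptions(precision=4,suppress=True)
m=dict(np.load("w2.npz"))
print("back top",plane(m,(312.7,223),.138,1),"front bottom",plane(m,(312.7,176.6),.110,1))
print("lug sides top",plane(m,(303.2,210),.138,1),plane(m,(322.4,210),.138,1))
t=camera_model("top");s=camera_model("scene")
L=(170.2,53.2)
print("lens",*tri(ray(t,T(438,110)),ray(s,S(499,234)),ray(m,L,1)))
print("ring",*tri(ray(t,T(440,107)),ray(s,S(499,234)),ray(m,(170.7,46.5),1)))
print("bar z130", plane(m,(0,224),.13,1))
for p in ((122,250),(8,228)): print(plane(m,p,.137,1))
E
```

```text
back top [ 0.4886 -0.1173  0.138 ] front bottom [ 0.521  -0.1194  0.11  ]
lug sides top [ 0.5006 -0.1105  0.138 ] [ 0.4994 -0.1261  0.138 ]
lens [ 0.6447 -0.0094  0.125 ] [np.float64(0.0011793008770658627), np.float64(0.0009535250133855372), np.float64(0.0018725285450725423)]
ring [ 0.6482 -0.0114  0.1276] [np.float64(0.0011200548366443153), np.float64(0.0009062222190906856), np.float64(0.0017447431612589593)]
bar z130 [0.504  0.3233 0.13  ]
[0.4697 0.078  0.137 ]
[0.5    0.2894 0.137 ]
```

Request:
jog_arm([
  [0, [0, -0.006, 0.03], 0],
  [0, [0, -0.006, 0.06], 0],
  [0, [0, -0.006, 0.09], 0],
  [0, [0, -0.006, 0.118], 0],
  [0, [0, -0.006, 0.118], 0],
], newtons=60)

```text
time_s: 2.12
tcp_pos: [0.5012, -0.117, 0.1294]
ee_rot: [-179.8, 0.6, -4.3]
ft_force: [-1.1, 0.8, -1.7]
grip_width: 0.0852
grasp_force: 0.0
```

Request:
jog_arm([
  [1, [0, 0, 0], 0],
  [1, [0, 0, 0], 0],
  [1, [0, 0, 0], 0],
  [1, [0, 0, 0], 0],
  [1, [0, 0, 0], 0],
])

```text
time_s: 2.53
tcp_pos: [0.5065, -0.118, 0.137]
ee_rot: [179.9, -0.2, -4.1]
ft_force: [0.8, 0.6, 0.5]
grip_width: 0.0254
grasp_force: 0.0
```

Request:
jog_arm([
  [1, [0, 0, 0], 0],
  [1, [0, 0, 0], 0],
  [1, [0, 0, 0], 0],
  [1, [0, 0, 0], 0],
  [1, [0, 0, 0], 0],
])

```text
time_s: 2.95
tcp_pos: [0.5064, -0.1181, 0.1366]
ee_rot: [179.9, -0.1, -4.1]
ft_force: [-1.9, -2.2, 5.8]
grip_width: 0.0145
grasp_force: 60.2
```

Request:
jog_arm([
  [1, [0, 0, -0.01], 0],
  [1, [0, 0, -0.04], 0],
  [1, [0, 0, -0.07], 0],
  [1, [0, 0, -0.1], 0],
  [1, [0, 0, -0.13], 0],
])

```text
time_s: 3.37
tcp_pos: [0.5047, -0.1168, 0.2659]
ee_rot: [-179.9, 0.1, -4.1]
ft_force: [0.0, 0.5, -3.0]
grip_width: 0.0147
grasp_force: 59.1
```

Request:
jog_arm([
  [1, [0, -0.02, 0], 0],
  [1, [0, -0.05, 0], 0],
  [1, [-0.01, -0.085, 0], 0],
  [1, [-0.02, -0.12, 0], 0],
  [1, [-0.025, -0.16, 0], 0],
])

```text
time_s: 3.78
tcp_pos: [0.4905, 0.0452, 0.2645]
ee_rot: [-180.0, 0.1, -4.2]
ft_force: [0.8, -0.1, -2.8]
grip_width: 0.0149
grasp_force: 59.1
```

Request:
jog_arm([
  [1, [-0.005, -0.04, 0], 0.02],
  [1, [-0.01, -0.08, 0], 0.04],
  [1, [-0.015, -0.11, 0], 0.06],
  [1, [-0.02, -0.14, 0], 0.08],
  [1, [-0.024, -0.158, 0], 0.082],
])

```text
time_s: 4.2
tcp_pos: [0.4781, 0.206, 0.2646]
ee_rot: [-180.0, 0.1, -8.7]
ft_force: [0.1, -0.1, -3.1]
grip_width: 0.0146
grasp_force: 59.3
```

Request:
jog_arm([
  [1, [0, 0, 0], 0],
  [1, [0, 0, 0], 0],
  [1, [0, 0, 0], 0],
  [1, [0, 0, 0], 0],
])

```text
time_s: 4.53
tcp_pos: [0.4796, 0.2023, 0.265]
ee_rot: [180.0, 0.0, -8.9]
ft_force: [0.2, 0.9, -2.7]
grip_width: 0.0151
grasp_force: 59.4
```

```bash
python3 - <<'E'
from h import *
np.set_printoptions(precision=4,suppress=True)
st=read_state(); m=camera_model("wrist"); im=capture("wrist"); cv2.imwrite("pics/w3.png",im)
np.savez("w3.npz",**m); print(st["tcp_pos"],st["ee_rot"],st["ft_force"],st["grip_width"])
cv2.imwrite("pics/scene3.png",capture("scene"))
a=cv2.imread("pics/scene3.png")[60:290,200:460]
a=cv2.resize(a,None,fx=1.5,fy=1.5)
o=np.zeros((600,800,3),np.uint8); o[:345,:390]=a
b=im; b=cv2.resize(b,(640,400)); 
o=np.zeros((600,800,3),np.uint8); o[:400,:640]=im; o[400:600,:227]=cv2.resize(a,(227,200)); 
cv2.imwrite("pics/w3c.png",o)
E
```

```text
[0.4796 0.2023 0.265 ] [179.9751   0.0385  -8.9027] [ 0.2212  0.9499 -2.7039] 0.015105624694266023
```

View pics/w3c.png

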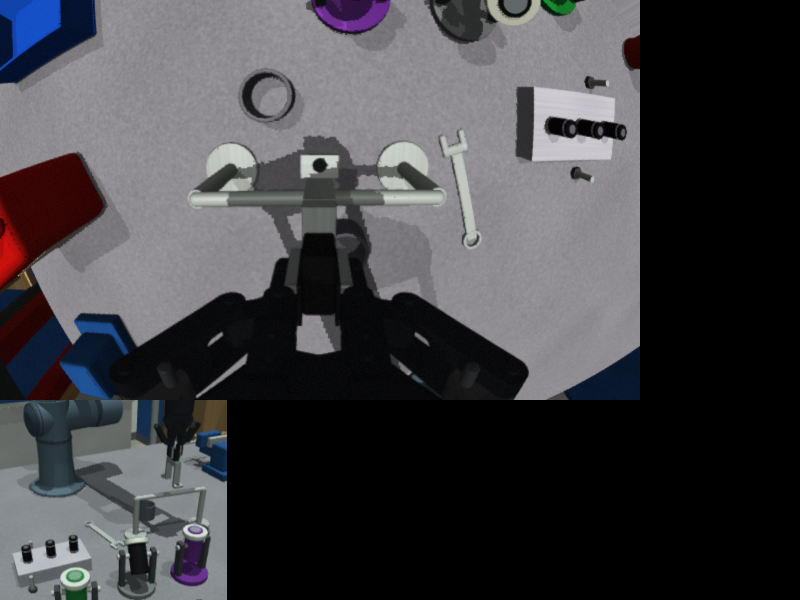

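The wrist view shows the bar spanning (195,199)–(440,197), with the yoke in the grip above it and its near foot at (320,165). The scene inset shows the yoke upright over the bar. I'll check the bar line and the yoke's position numerically.

```bash
python3 - <<'E'
from h import *
np.set_printoptions(precision=4,suppress=True)
m=dict(np.load("w3.npz")); im=cv2.imread("pics/w3.png").astype(int)
print("cam",ray(m,(0,0),1)[0])
g=im.mean(2).astype(int)
for c in(225,245,270,290,310,320,330,350,370,390,410): print(c,g[176:222:2,c])
for p in((195,199),(440,197),(235,199.5),(405,198.5)): print(plane(m,p,.13,1))
psi=np.radians(-8.9);C=np.array([.4796,.2023,.168]);X=np.array([np.cos(psi),np.sin(psi),0])
for n,o in(("foot front",.046),("foot mid",.038),("leg in",.022)): print(n,proj(m,C+o*X,1))
print("crossbar front top",proj(m,C+.03*X+[0,0,.07],1),"under",proj(m,C+.03*X+[0,0,.056],1))
E
```

```text
cam [0.5602 0.191  0.3867]
225 [ 46  42  40  45 116 184 192 172 111 149 180 209 198 181 161 121 149 149
 148 146 141 147 145]
245 [ 90 120 167 165 166 164 163 134  79  94 108 124 109  91  79 102 147 144
 143 144 144 146 143]
270 [ 75  73  71  74  72  74  75  63  80  93 110 125 106  93  79  71  74  73
  74  98 141 145 143]
290 [ 73  70  74  73  76  75  69  61  83  96 113 124 105  92  78  70  74  76
  73  76 139 147 139]
310 [136  69  57  56  55  56  55  55  56  56  54  60  63  56  58  56  93  97
  98  96  97  98 100]
320 [ 97  72  57  58  56  58  57  58  57  57  57  56  61  55  55  59  96  99
 101  99 100  99  98]
330 [96 71 57 58 57 59 57 58 57 56 58 61 61 54 55 57 92 95 98 94 96 97 96]
350 [ 53  50  54  54  53  49  52  62  77  90 102  82  71  66  56  51  54  54
  52  54  53  51  27]
370 [133 145 143 143 145 144 128  80  88  99 114 113  98  90  74 127 145 149
 146 125 117 120 122]
390 [105 187 192 191 190 190 185 101 143 173 199 210 187 168 130 134 144 145
 143 146 156 139 125]
410 [ 49  47  45  47 113 164 164 103 142 174 196 203 185 167 131 148 145 140
 143 145 143 142 145]
[0.4952 0.3155 0.13  ]
[0.4623 0.0928 0.13  ]
[0.4886 0.277  0.13  ]
[0.466  0.1267 0.13  ]
foot front [319.5737 151.1036]
foot mid [319.5587 162.0747]
leg in [319.5263 183.5387]
crossbar front top [320.3098 204.4379] under [320.1096 196.1448]
```

Request:
jog_arm([
  [1, [-0.001, 0, 0.02], 0],
  [1, [-0.001, 0, 0.045], 0],
  [1, [-0.001, 0, 0.065], 0],
  [1, [-0.001, 0, 0.078], 0],
  [1, [-0.001, 0, 0.083], 0],
])

```text
time_s: 5.05
tcp_pos: [0.4773, 0.2024, 0.1797]
ee_rot: [179.9, 0.3, -8.9]
ft_force: [-0.6, -0.6, -2.5]
grip_width: 0.0148
grasp_force: 59.2
```

Request:
jog_arm([
  [1, [0, 0, 0], 0],
  [1, [0, 0, 0.001], 0],
  [1, [0, 0, 0.002], 0],
  [1, [0, 0, 0.003], 0],
  [1, [0, 0, 0.003], 0],
])

```text
time_s: 5.47
tcp_pos: [0.4791, 0.2034, 0.1801]
ee_rot: [-180.0, -0.1, -8.8]
ft_force: [-0.2, -0.0, -3.8]
grip_width: 0.0147
grasp_force: 59.2
```

Request:
jog_arm([
  [1, [0, 0, 0.001], 0],
  [1, [0, 0, 0.002], 0],
  [1, [0, 0, 0.003], 0],
  [1, [0, 0, 0.003], 0],
  [1, [0, 0, 0.003], 0],
])

```text
time_s: 5.88
tcp_pos: [0.479, 0.2035, 0.1774]
ee_rot: [-180.0, -0.0, -8.8]
ft_force: [-4.3, -1.1, 5.7]
grip_width: 0.0151
grasp_force: 60.4
```

```bash
python3 -c "
from plant import *
s=read_state();print(s['tcp_pos'],s['ft_force'],s['torque'])"
```

```text
[0.47900633 0.20348471 0.17742187] [-4.33342394 -1.14048839  5.69386202] [-0.14442704  0.60740075  0.01532753]
```

Request:
jog_arm([
  [0.7, [0, 0, 0], 0],
  [0.6, [0, 0, 0], 0],
  [0.5, [0, 0, 0], 0],
  [0.4, [0, 0, 0], 0],
  [0.4, [0, 0, 0], 0],
])

```text
time_s: 6.3
tcp_pos: [0.4787, 0.2034, 0.1762]
ee_rot: [-180.0, -0.0, -8.8]
ft_force: [0.1, 0.2, 0.2]
grip_width: 0.0513
grasp_force: 0.0
```

Request:
jog_arm([
  [0.4, [0, 0, -0.01], 0],
  [0.4, [0, 0, -0.03], 0],
  [0.4, [0, 0, -0.06], 0],
  [0.4, [0, 0, -0.09], 0],
  [0.4, [0, 0, -0.12], 0],
])

```text
time_s: 6.72
tcp_pos: [0.4784, 0.2034, 0.2983]
ee_rot: [-180.0, -0.0, -8.8]
ft_force: [0.5, -0.1, -0.4]
grip_width: 0.0513
grasp_force: 0.0
```

Request:
jog_arm([
  [0.4, [0, 0.02, 0], 0],
  [0.4, [0, 0.05, 0], 0],
  [0.4, [0, 0.085, 0], 0],
  [0.4, [0, 0.12, 0], 0],
  [0.4, [0, 0.15, 0], 0],
])

```text
time_s: 7.13
tcp_pos: [0.4551, 0.0536, 0.2972]
ee_rot: [180.0, -0.1, -8.8]
ft_force: [0.6, 0.0, -0.4]
grip_width: 0.0509
grasp_force: 0.0
```

Request:
jog_arm([
  [0.4, [0.01, 0.04, 0], -0.02],
  [0.4, [0.015, 0.08, 0.01], -0.04],
  [0.4, [0.02, 0.12, 0.02], -0.06],
  [0.4, [0.025, 0.15, 0.03], -0.08],
  [0.4, [0.025, 0.171, 0.04], -0.08],
])

```text
time_s: 7.55
tcp_pos: [0.4541, -0.1206, 0.257]
ee_rot: [179.9, -0.1, -4.4]
ft_force: [-0.1, -0.2, 0.5]
grip_width: 0.0514
grasp_force: 0.0
```

Request:
jog_arm([
  [0.4, [0, 0, 0], 0],
  [0.4, [0, 0, 0], 0],
  [0.4, [0, 0, 0], 0],
  [0.4, [0, 0, 0], 0],
])

```text
time_s: 7.88
tcp_pos: [0.4545, -0.1169, 0.2572]
ee_rot: [180.0, -0.1, -4.2]
ft_force: [-0.2, -0.1, 0.1]
grip_width: 0.0515
grasp_force: 0.0
```

```bash
python3 - <<'E'
from h import *
np.set_printoptions(precision=4,suppress=True)
st=read_state(); m=camera_model("wrist"); im=capture("wrist"); cv2.imwrite("pics/w4.png",im)
np.savez("w4.npz",**m); print(st["tcp_pos"],st["ee_rot"],st["grip_width"])
s=capture("scene");t=capture("top");cv2.imwrite("pics/s4.png",s);cv2.imwrite("pics/t4.png",t)
o=np.zeros((600,800,3),np.uint8); o[:400,:640]=im
o[400:600,:270]=cv2.resize(s[150:250,330:465],None,fx=2,fy=2)
o[400:600,280:520]=cv2.resize(t[185:285,200:320],None,fx=2,fy=2)
a=im[150:250,270:410]; o[400:600,520:800]=cv2.resize(a,(280,200))
cv2.imwrite("pics/w4c.png",o)
E
```

```text
[ 0.4545 -0.1169  0.2572] [179.9789  -0.0797  -4.1673] 0.051488337795575476
```

View pics/w4c.png

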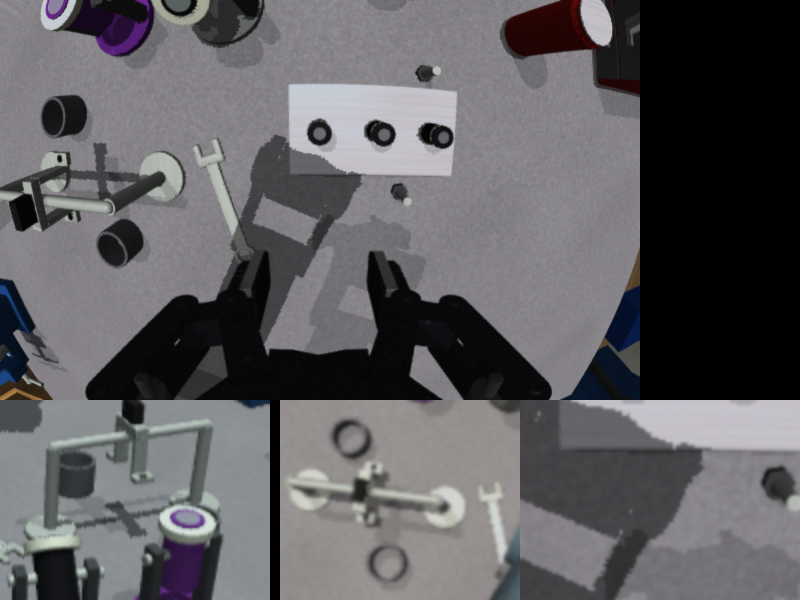

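The inset views show the yoke hanging astride the bar, released and clear of the posts. The wrist view shows the target injector's head top at (319,132). Now I'll compute its position and refine the line of sight from the ring ellipse.

```bash
python3 - <<'E'
from h import *
np.set_printoptions(precision=4,suppress=True)
m=dict(np.load("w4.npz")); im=cv2.imread("pics/w4.png")
k=((im.max(2)<45)*255).astype(np.uint8)[100:165,295:345]
cs,_=cv2.findContours(k,cv2.RETR_EXTERNAL,cv2.CHAIN_APPROX_NONE)
c=max(cs,key=cv2.contourArea);(x,y),r=cv2.minEnclosingCircle(c);print(x+295,y+100,r)
print(plane(m,(x+295,y+100),.084,1))
# block corners from wrist
c=np.array([plane(m,p,.04,1) for p in((289.5,84.5),(457,92.5),(451.5,176),(290,175))]);print(c,c.mean(0))
# ring ellipse in w2: normals
m=dict(np.load("w2.npz")); im=cv2.imread("pics/w2.png").astype(int)
b,g,r=im[...,0],im[...,1],im[...,2]
k=((g>140)&(g-b>8)).astype(np.uint8)*255; k[:, :140]=0;k[:,212:]=0;k[100:]=0
k=cv2.morphologyEx(k,cv2.MORPH_OPEN,np.ones((3,3)))
cs,_=cv2.findContours(k,cv2.RETR_EXTERNAL,cv2.CHAIN_APPROX_NONE);c=max(cs,key=cv2.contourArea)
print(cv2.boundingRect(c),cv2.fitEllipse(c))
np.save("ring.npy",c)
# lens disc: rays -> fit plane normal by cutting with plane through lens and demanding circle
d=((abs(r-g)<14)&(g>75)&(g<125)).astype(np.uint8)*255
d[:, :150]=0;d[:,192:]=0;d[75:]=0;d[:33]=0
cs,_=cv2.findContours(d,cv2.RETR_EXTERNAL,cv2.CHAIN_APPROX_NONE);c2=max(cs,key=cv2.contourArea)
print(cv2.boundingRect(c2),cv2.fitEllipse(c2))
L=np.array([.6447,-.0094,.125])
from scipy.optimize import least_squares
for cc,lab in((c2,"glass"),):
    rs=[ray(m,p,1) for p in cc[:,0]]
    def f(q):
        th,az,h,R=q; n=np.array([-np.sin(th)*np.cos(az),-np.sin(th)*np.sin(az),np.cos(th)])
        X=np.array([.6702,-.0187,.0995]) # pivot
        P0=X+n*.04
        pts=np.array([o+v*((P0-o)@n)/(v@n) for o,v in rs]); q_=pts-pts.mean(0)
        return np.linalg.norm(q_,axis=1)-R
    for az0 in(-.33,): 
        s=least_squares(f,[.8,az0,0,.012]); th,az=s.x[:2]
        print(lab,np.degrees(s.x[:2]),s.x[3],np.sqrt(np.mean(s.fun**2)))
E
```

```text
319.20129776000977 132.3798713684082 11.82552433013916
[ 0.5067 -0.1207  0.084 ]
[[ 0.5574 -0.0926  0.04  ]
 [ 0.5431 -0.2821  0.04  ]
 [ 0.4437 -0.2756  0.04  ]
 [ 0.4569 -0.0843  0.04  ]] [ 0.5003 -0.1836  0.04  ]
(143, 16, 59, 62) ((172.7289276123047, 46.50089645385742), (54.88893127441406, 64.41108703613281), 146.30458068847656)
(157, 41, 26, 25) ((169.5655517578125, 52.76045227050781), (21.021474838256836, 27.61382484436035), 127.76957702636719)
glass [ 41.3021 -16.8334] 0.012458664791712114 0.0003287369050848108
```

Request:
jog_arm([
  [0.4, [0.025, 0, 0.0], 0],
  [0.4, [0.052, 0, 0.03], 0],
  [0.4, [0.052, 0, 0.06], 0],
  [0.4, [0.052, 0, 0.09], 0],
  [0.4, [0.052, 0, 0.11], 0],
], newtons=20)

```text
time_s: 8.45
tcp_pos: [0.5052, -0.1202, 0.1435]
ee_rot: [-179.9, 0.2, -4.2]
ft_force: [-1.0, 0.3, -0.5]
grip_width: 0.0512
grasp_force: 0.0
```

Request:
jog_arm([
  [0.4, [0, 0, 0.02], 0],
  [0.4, [0, 0, 0.04], 0],
  [0.4, [0, 0, 0.06], 0],
  [0.4, [0, 0, 0.073], 0],
  [0.4, [0, 0, 0.08], 0],
])

```text
time_s: 8.87
tcp_pos: [0.5051, -0.1204, 0.0645]
ee_rot: [-179.9, 0.2, -4.2]
ft_force: [0.7, 0.0, -1.1]
grip_width: 0.0513
grasp_force: 0.0
```

Request:
jog_arm([
  [0.4, [0, 0, 0], 0],
  [1, [0, 0, 0], 0],
  [1, [0, 0, 0], 0],
  [1, [0, 0, 0], 0],
  [1, [0, 0, 0], 0],
])

```text
time_s: 9.28
tcp_pos: [0.5069, -0.1218, 0.0676]
ee_rot: [180.0, -0.1, -4.2]
ft_force: [0.3, 1.3, 4.2]
grip_width: 0.0234
grasp_force: 21.0
```

Request:
jog_arm([
  [1, [0, 0, 0], 0],
  [1, [0, 0, 0], 0],
  [1, [0, 0, 0], 0],
])

```text
time_s: 9.53
tcp_pos: [0.5069, -0.1218, 0.0676]
ee_rot: [180.0, -0.1, -4.3]
ft_force: [0.2, 1.2, 6.9]
grip_width: 0.0232
grasp_force: 21.3
```

Request:
jog_arm([
  [1, [0, 0, -0.005], 0],
  [1, [0, 0, -0.011], 0],
  [1, [0, 0, -0.017], 0],
  [1, [0, 0, -0.022], 0],
  [1, [0, 0, -0.022], 0],
])

```text
time_s: 9.95
tcp_pos: [0.5066, -0.1219, 0.0896]
ee_rot: [179.9, -0.1, -4.3]
ft_force: [-0.2, 0.2, -1.4]
grip_width: 0.0234
grasp_force: 20.9
```

Request:
jog_arm([
  [1, [-0.005, 0, 0], 0],
  [1, [-0.011, 0, 0], 0],
  [1, [-0.015, 0, 0.0005], 0],
  [1, [-0.019, 0, 0.001], 0],
  [1, [-0.019, 0, 0.001], 0],
])

```text
time_s: 10.37
tcp_pos: [0.487, -0.1203, 0.0877]
ee_rot: [180.0, -0.1, -4.3]
ft_force: [3.6, -0.9, 1.3]
grip_width: 0.0234
grasp_force: 21.5
```

Request:
jog_arm([
  [1, [-0.004, 0, 0.001], 0],
  [1, [-0.008, 0, 0.002], 0],
  [1, [-0.012, 0, 0.004], 0],
  [1, [-0.015, 0, 0.006], 0],
  [1, [-0.015, 0, 0.006], 0],
])

```text
time_s: 10.78
tcp_pos: [0.4709, -0.1188, 0.0806]
ee_rot: [-180.0, 0.1, -4.3]
ft_force: [2.6, -1.5, 0.4]
grip_width: 0.0237
grasp_force: 20.6
```

```bash
python3 - <<'E'
from h import *
st=read_state(); m=camera_model("wrist"); im=capture("wrist"); cv2.imwrite("pics/w5.png",im); np.savez("w5.npz",**m)
s=capture("scene");cv2.imwrite("pics/s5.png",s)
print(st["tcp_pos"],st["ft_force"],st["torque"],st["grip_width"],st["grasp_force"])
o=np.zeros((600,800,3),np.uint8)
o[:300,:400]=cv2.resize(im[140:290,220:420],None,fx=2,fy=2,interpolation=2)
o[:300,400:]=cv2.resize(s[170:270,200:333],(400,300),interpolation=2)
cv2.imwrite("pics/c5.png",o[:300])
E
```

```text
[ 0.47093975 -0.11882621  0.080607  ] [ 2.60662364 -1.45806201  0.40692294] [-1.16911065e-01 -6.10688398e-01  3.52518551e-04] 0.023721804124139184 20.591107606887817
```

View pics/c5.png

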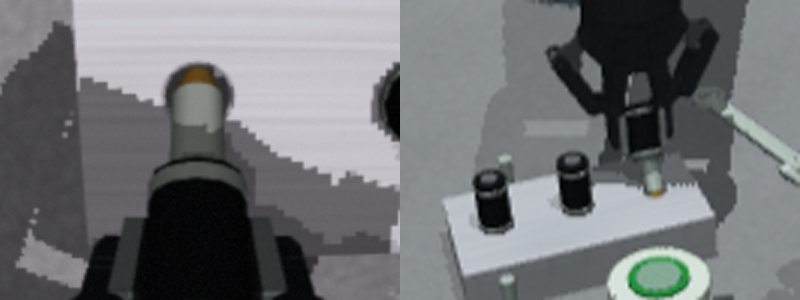

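The wrist crop (left) shows the injector tilted in the grip, its nose still in the bore, with an orange tip at about (318,178) in the full frame. The scene crop shows the tip at about (418,234)/scale on the block. The orange tip is a good marker, so I'll measure the tilt numerically.

```bash
cat >> h.py <<'E'
def orange(im,near=None,R=60):
    h=cv2.cvtColor(im,cv2.COLOR_BGR2HSV)
    k=((h[...,0]>8)&(h[...,0]<24)&(h[...,1]>120)&(h[...,2]>60)).astype(np.uint8)
    if near is not None:
        z=np.zeros_like(k); cv2.circle(z,tuple(int(v) for v in near),R,1,-1); k&=z
    n,l,s,c=cv2.connectedComponentsWithStats(k)
    o=[(s[i,4],s[i,:4],c[i]) for i in range(1,n) if s[i,4]>2]; return sorted(o,key=lambda a:-a[0])[:3]
E
python3 - <<'E'
from h import *
np.set_printoptions(precision=4,suppress=True)
m=dict(np.load("w5.npz"));im=cv2.imread("pics/w5.png");s=cv2.imread("pics/s5.png");ms=camera_model("scene")
T0=np.array([.5067,-.121,.038])
print(orange(im,proj(m,T0,1),40)); print(orange(s,proj(ms,T0),25))
a=orange(im,proj(m,T0,1),40)[0][2];b=orange(s,proj(ms,T0),25)[0][2]
X,e=tri(ray(m,a,1),ray(ms,b));print(X,e)
G=np.array([.4709,-.1188,.0806-.0025]);v=G-X;print(np.linalg.norm(v),np.degrees(np.arctan2(np.hypot(v[0],v[1]),v[2])),np.degrees(np.arctan2(-v[1],-v[0])))
E
```

```text
[(np.int32(98), array([309, 174,  19,   9], dtype=int32), array([318.2041, 177.7755]))]
[]Traceback (most recent call last):
  File "<stdin>", line 6, in <module>
IndexError: list index out of range
```

```bash
cat >> h.py <<'E'
def tilt(G,m,p,d=.057):
    "tip on the wrist ray p at distance d from grip point G (both roots)"
    c,v=ray(m,p,1); w=c-G; b=w@v; q=b*b-(w@w-d*d)
    for s in((-b-np.sqrt(q)),(-b+np.sqrt(q))) if q>0 else (-b,):
        X=c+v*s; u=G-X; print("tip",X,"len",np.linalg.norm(u),"tilt",np.degrees(np.arctan2(np.hypot(u[0],u[1]),u[2])),"az",np.degrees(np.arctan2(-u[1],-u[0])))
E
python3 - <<'E'
from h import *
np.set_printoptions(precision=4,suppress=True)
m=dict(np.load("w5.npz"));s=cv2.imread("pics/s5.png");ms=camera_model("scene")
G=np.array([.4709,-.1188,.0806-.0025])
for d in(.055,.057,.059): tilt(G,m,(318.2,177.8),d)
q=proj(ms,(.5067,-.121,.038)); print(q)
x,y=int(q[0]),int(q[1]); h=cv2.cvtColor(s,cv2.COLOR_BGR2HSV)
w=h[y-12:y+12,x-12:x+12].reshape(-1,3); i=np.argsort(-w[:,1].astype(int))[:8]
print([(x-12+j%24,y-12+j//24,*w[j]) for j in i])
E
```

```text
tip [ 0.5243 -0.1216  0.0908] len 0.05500000000000025 tilt 103.37790630616347 az -3.0185783040971503
tip [ 0.5119 -0.1207  0.0415] len 0.05500000000000064 tilt 48.26648211483682 az -2.6988310701582607
tip [ 0.5253 -0.1217  0.0948] len 0.05700000000000025 tilt 107.01216401011511 az -3.0378610463620395
tip [ 0.5109 -0.1207  0.0375] len 0.05700000000000061 tilt 44.632261290388634 az -2.664615304746595
tip [ 0.5262 -0.1218  0.0984] len 0.05900000000000021 tilt 110.08567017325149 az -3.054756663655146
tip [ 0.51   -0.1206  0.034 ] len 0.05900000000000059 tilt 41.55879380550051 az -2.6320583540093145
[285.2306 233.3438]
[(np.int64(285), np.int64(234), np.uint8(21), np.uint8(161), np.uint8(125)), (np.int64(286), np.int64(234), np.uint8(21), np.uint8(148), np.uint8(114)), (np.int64(284), np.int64(234), np.uint8(21), np.uint8(116), np.uint8(127)), (np.int64(283), np.int64(234), np.uint8(22), np.uint8(104), np.uint8(105)), (np.int64(286), np.int64(233), np.uint8(22), np.uint8(77), np.uint8(120)), (np.int64(285), np.int64(235), np.uint8(21), np.uint8(74), np.uint8(145)), (np.int64(284), np.int64(235), np.uint8(20), np.uint8(72), np.uint8(141)), (np.int64(285), np.int64(233), np.uint8(23), np.uint8(57), np.uint8(134))]
```

Request:
jog_arm([
  [1, [-0.007, 0, -0.007], 0],
  [1, [-0.014, 0, -0.014], 0],
  [1, [-0.021, 0, -0.022], 0],
  [1, [-0.026, 0, -0.03], 0],
  [1, [-0.028, 0, -0.04], 0],
])

```text
time_s: 11.3
tcp_pos: [0.4414, -0.1158, 0.1197]
ee_rot: [-179.9, 0.4, -4.2]
ft_force: [-0.7, 0.9, -1.8]
grip_width: 0.0233
grasp_force: 20.2
```

Request:
jog_arm([
  [1, [0, 0, -0.02], 0],
  [1, [0, 0, -0.05], 0],
  [1, [0, 0, -0.09], 0],
  [1, [0, 0, -0.12], 0],
  [1, [0, 0, -0.15], 0],
], newtons=50)

```text
time_s: 11.72
tcp_pos: [0.4432, -0.1165, 0.2726]
ee_rot: [-180.0, 0.1, -4.2]
ft_force: [0.5, -1.0, -1.2]
grip_width: 0.0227
grasp_force: 49.0
```

Request:
jog_arm([
  [1, [0.01, -0.03, 0], 0.05],
  [1, [0.03, -0.06, 0], 0.11],
  [1, [0.045, -0.1, 0], 0.17],
  [1, [0.055, -0.13, 0], 0.22],
  [1, [0.066, -0.153, 0], 0.24],
])

```text
time_s: 12.13
tcp_pos: [0.5207, 0.0334, 0.2705]
ee_rot: [180.0, 0.2, -18.0]
ft_force: [0.2, -0.4, -0.8]
grip_width: 0.0231
grasp_force: 49.3
```

Request:
jog_arm([
  [1, [0, 0, 0], 0],
  [1, [0, 0, 0], 0],
  [1, [0, 0, 0], 0],
  [1, [0, 0, 0], 0],
  [1, [0, 0, 0], 0],
])

```text
time_s: 12.55
tcp_pos: [0.5208, 0.0299, 0.2711]
ee_rot: [180.0, 0.0, -18.1]
ft_force: [0.2, -0.4, -1.4]
grip_width: 0.0232
grasp_force: 49.4
```

```bash
cat > meas.py <<'E'
from h import *
import sys
np.set_printoptions(precision=4,suppress=True)
n=sys.argv[1]; st=read_state(); m=camera_model("wrist"); im=capture("wrist"); cv2.imwrite(f"pics/w{n}.png",im); np.savez(f"w{n}.npz",**m)
s=capture("scene");cv2.imwrite(f"pics/s{n}.png",s);ms=camera_model("scene");t=capture("top");cv2.imwrite(f"pics/t{n}.png",t)
print(st["tcp_pos"],st["ee_rot"],st["grip_width"],st["grasp_force"])
G=st["tcp_pos"]-[0,0,.0025]; psi=np.radians(st["ee_rot"][2])
P=G+.057*np.array([np.cos(psi)*.7,np.sin(psi)*.7,-.71]); print("tip pred",P)
a=orange(im,proj(m,P,1),40);b=orange(s,proj(ms,P),25);print(a,b,proj(m,P,1),proj(ms,P))
if a: tilt(G,m,a[0][2])
if a and b:
    X,e=tri(ray(m,a[0][2],1),ray(ms,b[0][2]));u=G-X;print("TRI",X,e,np.linalg.norm(u),np.degrees(np.arctan2(np.hypot(u[0],u[1]),u[2])),np.degrees(np.arctan2(-u[1],-u[0])))
# ring & glass in wrist
q=proj(m,(.6447,-.0094,.125),1);print("lens pred",q)
c=im.astype(int);B,Gr,R=c[...,0],c[...,1],c[...,2]
z=np.zeros(im.shape[:2],np.uint8);cv2.circle(z,tuple(int(v) for v in q),60,1,-1)
k=((Gr>120)&(Gr-B>8)).astype(np.uint8)*z; k=cv2.morphologyEx(k,cv2.MORPH_OPEN,np.ones((3,3),np.uint8))
cs,_=cv2.findContours(k,cv2.RETR_CCOMP,cv2.CHAIN_APPROX_NONE)
for x in sorted(cs,key=cv2.contourArea)[::-1][:3]: 
    if len(x)>20: print("ring",cv2.boundingRect(x),cv2.contourArea(x),cv2.fitEllipse(x))
E
python3 meas.py 6
```

```text
[0.5208 0.0299 0.2711] [179.9811   0.0418 -18.0874] 0.023196960543237267 49.407246708869934
tip pred [0.5587 0.0175 0.2281]
[(np.int32(93), array([310, 173,  17,   8], dtype=int32), array([318.2043, 176.4946]))] [(np.int32(13), array([346, 157,   5,   3], dtype=int32), array([348.3077, 157.9231]))] [319.8525 177.6178] [349.2249 157.7088]
tip [0.573  0.0139 0.285 ] len 0.05700000000000029 tilt 106.73699602260419 az -17.056176594645763
tip [0.5597 0.0181 0.2287] len 0.057000000000000536 tilt 45.53212503876692 az -16.814156748406788
TRI [0.5587 0.0169 0.2276] [np.float64(0.0014733089560479981), np.float64(0.0014733089560480437)] 0.0573275854705276 44.32345506506184 -18.8479712867014
lens pred [317.8204  45.7435]
ring (284, 9, 71, 63) 3466.5 ((318.6380310058594, 40.322044372558594), (62.59931945800781, 70.51020050048828), 89.10519409179688)
ring (297, 26, 45, 40) 1337.5 ((318.9197082519531, 45.306312561035156), (38.20747756958008, 44.6412467956543), 89.28096008300781)
```

```bash
python3 - <<'E'
from h import *
from scipy.optimize import least_squares
np.set_printoptions(precision=4,suppress=True)
def cons(n,hi):
    m=dict(np.load(f"w{n}.npz"));im=cv2.imread(f"pics/w{n}.png");q=proj(m,(.6447,-.0094,.125),1)
    c=im.astype(int);B,G,R=c[...,0],c[...,1],c[...,2]
    z=np.zeros(im.shape[:2],np.uint8);cv2.circle(z,tuple(int(v) for v in q),60,1,-1)
    k=((G>120)&(G-B>8)).astype(np.uint8)*z;k=cv2.morphologyEx(k,cv2.MORPH_OPEN,np.ones((3,3),np.uint8))
    cs,h=cv2.findContours(k,cv2.RETR_CCOMP,cv2.CHAIN_APPROX_NONE)
    inn=max((c for c,a in zip(cs,h[0]) if a[3]>=0),key=cv2.contourArea)
    g=((abs(R-G)<16)&(G>70)&(G<135)).astype(np.uint8); zz=np.zeros_like(g);cv2.drawContours(zz,[inn],-1,1,-1);zz=cv2.erode(zz,np.ones((3,3),np.uint8))
    cs,_=cv2.findContours(g*zz,cv2.RETR_EXTERNAL,cv2.CHAIN_APPROX_NONE);gl=max(cs,key=cv2.contourArea)
    print(n,"inner",cv2.fitEllipse(inn),"glass",cv2.fitEllipse(gl))
    return m,[ray(m,p,1) for p in cv2.convexHull(inn)[:,0]],[ray(m,p,1) for p in cv2.convexHull(gl)[:,0]],
V=[cons(2,0),cons(6,0)]
def nrm(th,az): return np.array([-np.sin(th)*np.cos(az),-np.sin(th)*np.sin(az),np.cos(th)])
for idx,lab in((1,"inner"),(2,"glass")):
  for views in((0,),(1,),(0,1)):
    def f(q):
        C=q[:3];n=nrm(q[3],q[4]);o=[]
        for i in views:
            for c,v in V[i][idx]: o.append(np.linalg.norm(c+v*((C-c)@n)/(v@n)-C)-q[5])
        o+=list((C-[.6447,-.0094,.125])*.5)   # weak prior
        return o
    s=least_squares(f,[.6447,-.0094,.125,.78,-.31,.015]);print(lab,views,s.x[:3],np.degrees(s.x[3:5]),s.x[5],np.sqrt(np.mean(np.square(s.fun))))
E
```

```text
2 inner ((170.84060668945312, 51.95756530761719), (33.30725860595703, 42.629608154296875), 128.3805694580078) glass ((169.61395263671875, 52.75544357299805), (21.127174377441406, 27.785324096679688), 128.21978759765625)
6 inner ((318.9197082519531, 45.306312561035156), (38.20747756958008, 44.6412467956543), 89.28096008300781) glass ((318.86492919921875, 46.01930236816406), (24.76175308227539, 30.710691452026367), 88.03559112548828)
inner (0,) [ 0.6441 -0.0082  0.1255] [ 40.3406 -16.4445] 0.019905816148529678 0.00019904537936717967
inner (1,) [ 0.6442 -0.0102  0.125 ] [ 37.3398 -16.8264] 0.01922166448034689 0.00018077207738720658
inner (0, 1) [ 0.6435 -0.0098  0.1287] [ 39.6186 -15.1929] 0.019336099450220277 0.00038304849905398887
glass (0,) [ 0.644  -0.0073  0.1259] [ 41.3511 -17.7431] 0.013002671895712444 0.0002750503325742791
glass (1,) [ 0.6439 -0.01    0.1249] [ 41.1227 -16.657 ] 0.013146249416626121 0.00013155172098717365
glass (0, 1) [ 0.643  -0.0095  0.13  ] [ 41.6835 -18.2058] 0.012894276632850678 0.00045895783210273184
```

Request:
jog_arm([
  [1, [0, 0, 0], -0.1],
  [1, [0, 0, 0], -0.2],
  [1, [0, 0, 0], -0.3],
  [1, [0, 0, 0], -0.4],
  [1, [0, 0, 0], -0.5],
])

```text
time_s: 13.12
tcp_pos: [0.5211, 0.0304, 0.2714]
ee_rot: [180.0, -0.0, 10.9]
ft_force: [0.4, -0.6, -0.4]
grip_width: 0.0229
grasp_force: 49.4
```

Request:
jog_arm([
  [1, [0, 0, 0], -0.1],
  [1, [0, 0, 0], -0.2],
  [1, [0, 0, 0], -0.3],
  [1, [0, 0, 0], -0.4],
  [1, [0, 0, 0], -0.5],
])

```text
time_s: 13.53
tcp_pos: [0.5211, 0.0304, 0.2714]
ee_rot: [180.0, 0.0, 39.5]
ft_force: [-0.4, -0.2, -1.1]
grip_width: 0.0232
grasp_force: 49.4
```

Request:
jog_arm([
  [1, [0, 0, 0], -0.1],
  [1, [0, 0, 0], -0.2],
  [1, [0, 0, 0], -0.3],
  [1, [0, 0, 0], -0.38],
  [1, [0, 0, 0], -0.38],
])

```text
time_s: 13.95
tcp_pos: [0.5212, 0.0304, 0.2714]
ee_rot: [180.0, 0.0, 61.1]
ft_force: [-0.2, -0.1, -1.6]
grip_width: 0.0228
grasp_force: 49.4
```

Request:
jog_arm([
  [1, [0, 0, 0], 0],
  [1, [0, 0, 0], 0],
  [1, [0, 0, 0], 0],
  [1, [0, 0, 0], 0],
])

```text
time_s: 14.28
tcp_pos: [0.5212, 0.0307, 0.2713]
ee_rot: [180.0, 0.0, 61.0]
ft_force: [-0.7, -0.0, -0.5]
grip_width: 0.0227
grasp_force: 49.4
```

```bash
python3 meas.py 7 | head -8; python3 - <<'E'
from h import *
np.set_printoptions(linewidth=250)
s=cv2.imread("pics/s7.png");ms=camera_model("scene");st=read_state()
G=st["tcp_pos"];psi=np.radians(st["ee_rot"][2]);X=np.array([np.cos(psi),np.sin(psi),0])
for th in(41,45,49):
    a=np.radians(th);print(th,[proj(ms,G-[0,0,.0025]+d*(np.sin(a)*X-np.array([0,0,np.cos(a)]))) for d in(.057,.023,-.021)])
q=proj(ms,G).astype(int);print(q)
g=cv2.cvtColor(s,cv2.COLOR_BGR2GRAY)
y0,x0=q[1]-14,q[0]-14
for y in range(y0,y0+42): print(y,' '.join('%3d'%v for v in g[y,x0:x0+44]))
print(x0)
E
```

```text
[0.5212 0.0307 0.2713] [179.9995   0.0027  61.0198] 0.022695174607021765 49.429548382759094
tip pred [0.5406 0.0656 0.2283]
[(np.int32(95), array([309, 173,  18,   9], dtype=int32), array([318.2   , 176.7684]))] [(np.int32(3), array([363, 151,   2,   2], dtype=int32), array([363.6667, 151.6667]))] [320.0748 180.5671] [364.1524 150.5392]
tip [0.5471 0.0797 0.2821] len 0.057000000000000293 tilt 103.52797013098522 az 62.116139398522016
tip [0.541  0.0686 0.2311] len 0.05700000000000055 tilt 48.592850910485474 az 62.40346673756339
TRI [0.5396 0.0663 0.2247] [np.float64(0.0010814336753325936), np.float64(0.001081433675332585)] 0.059580454070654286 42.26111427913732 62.72875015949789
lens pred [454.0392 169.914 ]
ring (428, 139, 61, 63) 2839.0 ((458.2666931152344, 169.8108367919922), (58.40007019042969, 61.9998779296875), 147.69766235351562)
41 [array([363.00241176, 151.56936161]), array([353.42619311, 140.69131754]), array([340.62686413, 126.15200201])]
45 [array([364.36133401, 150.47975026]), array([353.97493755, 140.23828652]), array([340.12560586, 126.58220965])]
49 [array([365.6411835
[... 6966 characters left out ...]
 125 141 141 141 140 140 141 141 141 142 143 143 142 142 142 141 141 141 141 141 143 142 142 142 141 141 141 141 143 143 143 142 142 142 141 141 141 141 143
157 142 142 142 144 143 141 140 140 139 140 141 142 142 141 142 141 143 142 142 143 142 142 142 142 141 142 142 142 142 143 141 141 142 143 143 143 141 142 142 140 141 140 141 141
158 141 141 141 142 142 141 140 140 140 141 141 142 141 141 141 141 141 142 141 141 141 141 141 141 142 141 142 142 142 142 141 141 141 141 141 141 141 142 142 141 141 140 141 141
159 141 141 141 141 141 141 140 141 141 142 142 140 141 141 141 141 141 141 141 141 141 141 141 140 141 140 142 141 142 141 141 140 141 142 142 142 141 140 140 141 141 142 142 142
332
```

Request:
jog_arm([
  [1, [0, 0, 0], 0.1],
  [1, [0, 0, 0], 0.2],
  [1, [0, 0, 0], 0.3],
  [1, [0, 0, 0], 0.4],
  [1, [0, 0, 0], 0.5],
])

```text
time_s: 14.85
tcp_pos: [0.5212, 0.0308, 0.2712]
ee_rot: [-180.0, 0.0, 32.1]
ft_force: [-0.3, -0.1, -0.1]
grip_width: 0.0231
grasp_force: 49.4
```

Request:
jog_arm([
  [1, [0, 0, 0], 0.1],
  [1, [0, 0, 0], 0.2],
  [1, [0, 0, 0], 0.3],
  [1, [0, 0, 0], 0.4],
  [1, [0, 0, 0], 0.5],
])

```text
time_s: 15.27
tcp_pos: [0.5212, 0.0308, 0.2713]
ee_rot: [-180.0, 0.0, 3.5]
ft_force: [0.6, -0.3, -0.7]
grip_width: 0.0228
grasp_force: 49.4
```

Request:
jog_arm([
  [1, [0, 0, 0], 0.1],
  [1, [0, 0, 0], 0.2],
  [1, [0, 0, 0], 0.3],
  [1, [0, 0, 0], 0.37],
  [1, [0, 0, 0], 0.37],
])

```text
time_s: 15.68
tcp_pos: [0.5212, 0.0308, 0.2713]
ee_rot: [-180.0, 0.0, -17.5]
ft_force: [-0.9, 0.2, -1.0]
grip_width: 0.023
grasp_force: 49.4
```

Request:
jog_arm([
  [1, [0.008, 0, 0.008], 0],
  [1, [0.017, 0.001, 0.018], 0],
  [1, [0.026, 0.002, 0.027], 0],
  [1, [0.032, 0.002, 0.033], 0],
  [1, [0.035, 0.002, 0.036], 0],
])

```text
time_s: 16.1
tcp_pos: [0.5541, 0.0182, 0.2342]
ee_rot: [180.0, 0.1, -17.4]
ft_force: [1.0, 0.1, -1.1]
grip_width: 0.0229
grasp_force: 49.4
```

Request:
jog_arm([
  [1, [0, 0, 0], 0],
  [1, [0, 0, 0], 0],
  [1, [0, 0, 0], 0],
  [1, [0, 0, 0], 0],
  [1, [0, 0, 0], 0],
])

```text
time_s: 16.52
tcp_pos: [0.5541, 0.0185, 0.2359]
ee_rot: [-180.0, -0.1, -17.4]
ft_force: [0.8, 0.1, 0.4]
grip_width: 0.0227
grasp_force: 49.4
```

```bash
python3 meas.py 8; python3 - <<'E'
from h import *
from scipy.optimize import least_squares
np.set_printoptions(precision=4,suppress=True)
V=[]
for n in(2,6,8):
    m=dict(np.load(f"w{n}.npz"));im=cv2.imread(f"pics/w{n}.png");q=proj(m,(.6437,-.0098,.129),1)
    c=im.astype(int);B,G,R=c[...,0],c[...,1],c[...,2]
    zz=np.zeros(im.shape[:2],np.uint8);cv2.circle(zz,tuple(int(v) for v in q),19,1,-1)
    g=((abs(R-G)<16)&(G>70)&(G<140)).astype(np.uint8)*zz
    cs,_=cv2.findContours(g,cv2.RETR_EXTERNAL,cv2.CHAIN_APPROX_NONE);gl=max(cs,key=cv2.contourArea)
    e=cv2.fitEllipse(gl);print(n,q,e);V.append((ray(m,e[0],1),[ray(m,p,1) for p in cv2.convexHull(gl)[:,0]]))
print("lens wrist-only",*tri(*[v[0] for v in V]))
t=camera_model("top");s=camera_model("scene")
print("lens all",*tri(*[v[0] for v in V],ray(t,T(438,110)),ray(s,S(499,234))))
def f(q,views):
    n=np.array([-np.sin(q[3])*np.cos(q[4]),-np.sin(q[3])*np.sin(q[4]),np.cos(q[3])]);C=q[:3]
    return [np.linalg.norm(c+v*((C-c)@n)/(v@n)-C)-q[5] for i in views for c,v in V[i][1]]+list((C-[.6437,-.0098,.129])*.5)
for vs in((2,),(0,1,2)):
    s=least_squares(f,[.6437,-.0098,.129,.72,-.3,.013],args=(vs,));print(vs,s.x[:3],np.degrees(s.x[3:5]),s.x[5])
E
```

```text
[0.5541 0.0185 0.2359] [-179.9922   -0.056   -17.4102] 0.02269612849078015 49.431583285331726
tip pred [0.5922 0.0065 0.1929]
[(np.int32(94), array([309, 173,  18,   9], dtype=int32), array([318.2021, 176.5426]))] [(np.int32(14), array([349, 179,   5,   3], dtype=int32), array([351.1429, 179.9286]))] [319.9102 177.7288] [351.8458 179.7255]
tip [0.6064 0.0031 0.2499] len 0.05700000000000012 tilt 106.83429534393998 az -16.37150350452885
tip [0.5932 0.0072 0.1935] len 0.0570000000000003 tilt 45.59977001221078 az -16.09242343265154
TRI [0.5923 0.0062 0.1924] [np.float64(0.0012557526747871137), np.float64(0.0012557526747872208)] 0.057338024175201334 44.395297285291335 -17.806812796965854
lens pred [318.7371  83.6824]
ring (279, 42, 82, 70) 4455.0 ((319.7470397949219, 76.7051773071289), (69.73102569580078, 81.38910675048828), 89.33024597167969)
ring (294, 63, 52, 43) 1648.5 ((319.8790588378906, 83.61800384521484), (41.12086868286133, 51.114898681640625), 88.89990234375)
2 [170.4841  52.3684] ((169.61395263671875, 52.75544357299805), (21.127174377441406, 27.785324096679688), 128.21978759765625)
6 [318.6529  45.8552] ((318.86492919921875, 46.01930236816406), (24.76175308227539, 30.710691452026367), 88.03559112548828)
8 [319.6934  84.4896] ((319.81280517578125, 84.96562957763672), (26.83319854736328, 35.516578674316406), 89.08292388916016)
lens wrist-only [ 0.6432 -0.0098  0.1307] [np.float64(5.707358979593408e-05), np.float64(4.9713313790047884e-05), np.float64(5.571351648470706e-05)]
lens all [ 0.6444 -0.0096  0.1254] [np.float64(0.0021825447035715446), np.float64(0.0006128893235981806), np.float64(0.0009272116646083545), np.float64(0.0011307171522673702), np.float64(0.001262432773134731)]
(2,) [ 0.643  -0.0097  0.129 ] [ 41.1948 -16.7742] 0.013009230257207802
(0, 1, 2) [ 0.6429 -0.0096  0.1306] [ 41.3416 -17.931 ] 0.012866907838914374
```

```bash
python3 - <<'E'
from h import *
np.set_printoptions(precision=4,suppress=True)
ms=camera_model("scene");g=cv2.cvtColor(cv2.imread("pics/s7.png"),cv2.COLOR_BGR2GRAY).astype(float)
TCP=np.array([.5212,.0307,.2713]);psi=np.radians(62.0);X=np.array([np.cos(psi),np.sin(psi),0]);N=np.cross(X,[0,0,1])
def cross(row,lo,hi,right):   # subpixel edge column, background on 'right' or left
    r=g[row]; cols=range(lo,hi)
    bg=138.; ob=min(r[lo:hi]); th=(bg+ob)/2
    for c in (reversed(cols) if right else cols):
        a,b=(r[c],r[c+1])
        if right and a<th<=b: return c+(th-a)/(b-a)
        if not right and a>=th>b: return c+(a-th)/(a-b)
head=np.array([(cross(y,350,362,True),y) for y in range(130,137)])
nl=np.array([(cross(y,352,362,False),y) for y in range(145,151)]); nr=np.array([(cross(y,354,368,True),y) for y in range(142,149)])
depth=(ms["R"]@TCP+ms["t"])[2]; k=ms["intrinsics"][0,0]/depth;print("px/mm",k/1000)
def toplane(p):
    c,d=ray(ms,p);P=c+d*((TCP-c)@N)/(d@N)-TCP;return P@X,P[2]
L=[]
for n,pts,r in(("head",head,.012),("nr",nr,.007),("nl",nl,-.007)):
    s,c=np.polyfit(pts[:,1],pts[:,0],1);u=np.array([s,1])/np.hypot(s,1);nn=np.array([-u[1],u[0]]) # left of edge
    mid=pts.mean(0)+nn*r*k
    a=np.array(toplane(mid-5*u));b=np.array(toplane(mid+5*u));v=b-a
    print(n,"slope",s,"tilt",np.degrees(np.arctan2(v[0],-v[1])),"axis at",a,b,"x at z=-2.5mm",a[0]+(a[1]+.0025)/(-v[1])*v[0]);L+=[a,b]
L=np.array(L);s,c=np.polyfit(L[:,1],L[:,0],1);print("overall tilt",np.degrees(np.arctan(-s)),"x at z=-.0025",s*-.0025+c)
print("tip pix->",toplane((362.7,152.3)),toplane((363.7,151.7)))
print("vertical check",[proj(ms,TCP-[0,0,z]) for z in(0,.02)])
E
```

```text
px/mm 0.45715579789262095
head slope 0.7550879923647937 tilt 36.76516160421402 axis at [ 0.004  -0.0005] [ 0.0178 -0.019 ] x at z=-2.5mm 0.0054716161880138505
nr slope 1.1628968253968157 tilt 48.53716368216809 axis at [ 0.0184 -0.0282] [ 0.0359 -0.0437] x at z=-2.5mm -0.010704474139632058
nl slope 0.7479205263261153 tilt 36.516592894044734 axis at [ 0.0202 -0.022 ] [ 0.0343 -0.041 ] x at z=-2.5mm 0.0057279472261715265
overall tilt 36.11480374767925 x at z=-.0025 0.0047942698959242925
tip pix-> (np.float64(0.03691899738810636), np.float64(-0.04759695959090582)) (np.float64(0.03909102062447665), np.float64(-0.046101138321432034))
vertical check [array([346.7846, 132.0733]), array([346.5586, 140.6188])]
```

Request:
jog_arm([
  [1, [-0.01, 0, -0.01], 0],
  [1, [-0.02, 0, -0.02], 0],
  [1, [-0.035, 0, -0.036], 0],
  [1, [-0.03, 0.03, -0.036], 0],
  [1, [-0.029, 0.063, -0.03], 0],
])

```text
time_s: 17.08
tcp_pos: [0.5086, -0.0327, 0.2681]
ee_rot: [-180.0, -0.3, -17.2]
ft_force: [0.6, -0.6, -1.1]
grip_width: 0.0228
grasp_force: 49.5
```

Request:
jog_arm([
  [1, [0, 0, 0.02], 0],
  [1, [0, 0, 0.05], 0],
  [1, [0, 0, 0.08], 0],
  [1, [0, 0, 0.11], 0],
  [1, [0, 0, 0.135], 0],
])

```text
time_s: 17.5
tcp_pos: [0.5068, -0.0329, 0.1285]
ee_rot: [-180.0, 0.1, -17.4]
ft_force: [0.1, -0.1, -1.4]
grip_width: 0.0227
grasp_force: 49.6
```

Request:
jog_arm([
  [1, [0, 0, 0.02], 0],
  [1, [0, 0, 0.04], 0],
  [1, [0, 0, 0.055], 0],
  [1, [0, 0, 0.065], 0],
  [1, [0, 0, 0.07], 0],
])

```text
time_s: 17.92
tcp_pos: [0.5068, -0.0328, 0.059]
ee_rot: [180.0, 0.1, -17.4]
ft_force: [-0.1, 0.8, -1.4]
grip_width: 0.0226
grasp_force: 49.6
```

Request:
jog_arm([
  [1, [0, 0, 0], 0],
  [1, [0, 0, 0.002], 0],
  [1, [0, 0, 0.004], 0],
  [1, [0, 0, 0.006], 0],
  [1, [0, 0, 0.006], 0],
], newtons=20)

```text
time_s: 18.33
tcp_pos: [0.5077, -0.0331, 0.0546]
ee_rot: [180.0, -0.0, -17.4]
ft_force: [-0.2, 0.7, -1.7]
grip_width: 0.023
grasp_force: 49.6
```

Request:
jog_arm([
  [1, [0, 0, 0.001], 0],
  [1, [0, 0, 0.002], 0],
  [1, [0, 0, 0.003], 0],
  [1, [0, 0, 0.004], 0],
  [1, [0, 0, 0.004], 0],
], newtons=20)

```text
time_s: 18.75
tcp_pos: [0.5074, -0.033, 0.0501]
ee_rot: [180.0, 0.0, -17.4]
ft_force: [-0.2, 0.1, -1.1]
grip_width: 0.023
grasp_force: 49.6
```

Request:
jog_arm([
  [1, [0, 0, 0.001], 0],
  [1, [0, 0, 0.002], 0],
  [1, [0, 0, 0.002], 0],
  [1, [0, 0, 0.002], 0],
])

```text
time_s: 19.08
tcp_pos: [0.5076, -0.033, 0.049]
ee_rot: [180.0, 0.0, -17.4]
ft_force: [-3.9, 0.2, 6.2]
grip_width: 0.023
grasp_force: 50.4
```

Request:
jog_arm([
  [1, [0, 0, 0.0005], 0],
  [1, [0, 0, 0.001], 0],
  [1, [0, 0, 0.0015], 0],
  [1, [0, 0, 0.002], 0],
  [1, [0, 0, 0.002], 0],
])

```text
time_s: 19.5
tcp_pos: [0.5076, -0.033, 0.0483]
ee_rot: [180.0, 0.1, -17.4]
ft_force: [-8.8, 1.4, 17.5]
grip_width: 0.0228
grasp_force: 51.4
```

```bash
python3 -c "
from plant import *
s=read_state();print(s['tcp_pos'],s['ft_force'],s['torque'],s['grasp_force'])"
```

```text
[ 0.50763383 -0.03297434  0.04827519] [-8.75248427  1.35168874 17.47183696] [ 0.20651594  1.14360378 -0.01977253] 51.429423093795776
```

Request:
jog_arm([
  [1, [-0.001, 0, 0], 0],
  [1, [-0.002, 0, 0], 0],
  [1, [-0.003, 0, 0], 0],
  [1, [-0.004, 0, 0], 0],
  [1, [-0.004, 0, 0], 0],
])

```text
time_s: 19.92
tcp_pos: [0.506, -0.0326, 0.0481]
ee_rot: [-180.0, -0.3, -17.4]
ft_force: [2.1, -0.5, 5.7]
grip_width: 0.0227
grasp_force: 50.2
```

```bash
python3 meas.py 9|head -6; python3 -c "
from plant import *
s=read_state();print(s['tcp_pos'],s['ft_force'],s['torque'],s['grasp_force'])"
```

```text
[ 0.506  -0.0326  0.0481] [-179.9939   -0.3482  -17.4315] 0.022690809484861456 50.21436810493469
tip pred [ 0.5441 -0.0445  0.0051]
[(np.int32(94), array([310, 171,  17,   9], dtype=int32), array([318.1702, 175.3298]))] [(np.int32(10), array([319, 244,   4,   3], dtype=int32), array([320.5, 244.8]))] [319.8879 178.0447] [321.2158 244.3738]
tip [ 0.5586 -0.048   0.0615] len 0.05700000000000017 tilt 106.21211060457412 az -16.39342720303386
tip [ 0.5463 -0.0442  0.0069] len 0.05700000000000045 tilt 47.26073213973132 az -16.13829449056901
TRI [ 0.5451 -0.0453  0.0047] [np.float64(0.0014323763555213714), np.float64(0.0014323763555213883)] 0.057954776081253254 45.17285146320803 -18.087120108233382
[ 0.50605608 -0.03258367  0.04807769] [ 1.84907487 -0.29395074  5.91508538] [-0.14619131 -0.59802429  0.04104774] 50.2171915769577
```

Request:
jog_arm([
  [1, [-0.001, 0, 0.0005], 0],
  [1, [-0.002, 0, 0.001], 0],
  [1, [-0.003, 0, 0.0015], 0],
  [1, [-0.004, 0, 0.002], 0],
  [1, [-0.005, 0, 0.002], 0],
])

```text
time_s: 20.48
tcp_pos: [0.5021, -0.0313, 0.0464]
ee_rot: [-180.0, -0.5, -17.4]
ft_force: [3.2, -1.3, 5.8]
grip_width: 0.0227
grasp_force: 49.8
```

```bash
python3 meas.py 10|head -6; python3 -c "
from plant import *
s=read_state();print(s['tcp_pos'],s['ft_force'],s['torque'],s['grasp_force'])"
```

```text
[ 0.5021 -0.0313  0.0464] [-179.9909   -0.4623  -17.4359] 0.02272513577005016 49.84999895095825
tip pred [ 0.5402 -0.0433  0.0034]
[(np.int32(112), array([310, 169,  18,   9], dtype=int32), array([318.3839, 173.0446]))] [(np.int32(9), array([319, 243,   4,   3], dtype=int32), array([320.5556, 244.1111]))] [319.8788 178.1729] [320.9746 243.9156]
tip [ 0.555  -0.047   0.0582] len 0.057000000000000065 tilt 104.54917616537188 az -16.49648750399867
tip [ 0.544  -0.0436  0.0072] len 0.0570000000000001 tilt 49.99560951193906 az -16.349107253718927
TRI [ 0.543  -0.0445  0.0051] [np.float64(0.0011335872137022863), np.float64(0.0011335872137024075)] 0.05787266577684696 47.977595328699195 -17.827328227255055
[ 0.50179368 -0.03126898  0.04636978] [ 1.82833537 -1.12950139  6.68474214] [-0.22806471 -0.67675862  0.0082446 ] 50.0050163269043
```

Request:
jog_arm([
  [1, [0, 0, -0.005], 0],
  [1, [0, 0, -0.02], 0],
  [1, [0, 0, -0.05], 0],
  [1, [0, 0, -0.08], 0],
  [1, [0, 0, -0.115], 0],
])

```text
time_s: 21.05
tcp_pos: [0.4967, -0.0297, 0.1585]
ee_rot: [180.0, 0.3, -17.4]
ft_force: [1.4, -0.1, -0.6]
grip_width: 0.0226
grasp_force: 49.5
```

Request:
jog_arm([
  [1, [0, 0, -0.03], 0],
  [1, [0, 0, -0.06], 0],
  [1, [0, 0, -0.09], 0],
  [1, [0, -0.03, -0.11], 0],
  [1, [0, -0.065, -0.112], 0],
])

```text
time_s: 21.47
tcp_pos: [0.5199, 0.0309, 0.2761]
ee_rot: [-180.0, -0.4, -17.7]
ft_force: [1.2, -0.5, -0.4]
grip_width: 0.023
grasp_force: 49.5
```

Request:
jog_arm([
  [1, [0, 0, 0], -0.1],
  [1, [0, 0, 0], -0.2],
  [1, [0, 0, 0], -0.3],
  [1, [0, 0, 0], -0.4],
  [1, [0, 0, 0], -0.5],
])

```text
time_s: 21.88
tcp_pos: [0.5173, 0.032, 0.2701]
ee_rot: [-179.9, 0.2, 11.5]
ft_force: [-0.1, -0.1, -1.1]
grip_width: 0.0233
grasp_force: 49.5
```

Request:
jog_arm([
  [1, [0, 0, 0], -0.1],
  [1, [0, 0, 0], -0.2],
  [1, [0, 0, 0], -0.3],
  [1, [0, 0, 0], -0.4],
  [1, [0, 0, 0], -0.5],
])

```text
time_s: 22.3
tcp_pos: [0.5173, 0.0319, 0.2701]
ee_rot: [-179.9, 0.1, 40.2]
ft_force: [-0.6, 0.7, -1.7]
grip_width: 0.0227
grasp_force: 49.4
```

Request:
jog_arm([
  [1, [0, 0, 0], -0.1],
  [1, [0, 0, 0], -0.2],
  [1, [0, 0, 0], -0.3],
  [1, [0, 0, 0], -0.37],
  [1, [0, 0, 0], -0.37],
])

```text
time_s: 22.72
tcp_pos: [0.5174, 0.0318, 0.2702]
ee_rot: [-179.8, 0.1, 61.1]
ft_force: [-0.4, -0.7, -0.9]
grip_width: 0.0229
grasp_force: 49.4
```

Request:
jog_arm([
  [1, [0, 0, 0], 0],
  [1, [0, 0, 0], 0],
  [1, [0, 0, 0], 0],
])

```text
time_s: 22.97
tcp_pos: [0.5181, 0.0317, 0.271]
ee_rot: [-180.0, 0.0, 61.0]
ft_force: [-0.4, -0.4, -0.5]
grip_width: 0.0232
grasp_force: 49.4
```

```bash
python3 meas.py 11|head -6; cat > side.py <<'E'
from h import *
import sys
np.set_printoptions(precision=4,suppress=True)
n=sys.argv[1];TCP=np.array([float(v) for v in sys.argv[2:5]])
ms=camera_model("scene");g=cv2.cvtColor(cv2.imread(f"pics/s{n}.png"),cv2.COLOR_BGR2GRAY).astype(float)
psi=np.radians(62.0);X=np.array([np.cos(psi),np.sin(psi),0]);N=np.cross(X,[0,0,1])
o=proj(ms,TCP)-np.array([346.78,132.07]); oc,orow=int(round(o[0])),int(round(o[1]))
def fit(rows,lo,hi,right,th):
    P=[]
    for y in rows:
        y+=orow; r=g[y]; cs=range(lo+oc,hi+oc)
        for c in(reversed(cs) if right else cs):
            a,b=r[c],r[c+1]
            if (a<th<=b if right else a>=th>b): P.append((c+(th-a)/(b-a),y));break
    return np.array(P)
k=ms["intrinsics"][0,0]/(ms["R"]@TCP+ms["t"])[2]
def tp(p):
    c,d=ray(ms,p);P=c+d*((TCP-c)@N)/(d@N)-TCP;return np.array([P@X,P[2]])
for nm,P,r in(("head",fit(range(130,136),350,362,True,75),.012),("nr",fit(range(142,149),354,370,True,121),.007),("nl",fit(range(145,151),352,362,False,118),-.007)):
    s,c=np.polyfit(P[:,1],P[:,0],1);u=np.array([s,1])/np.hypot(s,1);mid=P.mean(0)+np.array([-u[1],u[0]])*r*k
    a,b=tp(mid-5*u),tp(mid+5*u);v=b-a
    print(nm,P[:,0],"slope %.3f tilt %.1f"%(s,np.degrees(np.arctan2(v[0],-v[1]))),"x0 %.4f"%(a[0]+(a[1]+.0025)/-v[1]*v[0]))
E
python3 side.py 7 .5212 .0307 .2713; python3 side.py 11 $(python3 -c "
from plant import *
print(*read_state()['tcp_pos'])")
```

```text
[0.5181 0.0317 0.271 ] [-179.9559    0.0157   61.0072] 0.023249799949418837 49.38832461833954
tip pred [0.5375 0.0666 0.228 ]
[(np.int32(105), array([309, 170,  19,  10], dtype=int32), array([318.1143, 174.6571]))] [(np.int32(4), array([363, 150,   3,   2], dtype=int32), array([364. , 150.5]))] [320.1482 180.5501] [363.8214 150.0809]
tip [0.5442 0.0811 0.2801] len 0.05700000000000023 tilt 101.73895488916237 az 62.127820035237654
tip [0.5386 0.0711 0.2327] len 0.0570000000000004 tilt 51.133077966149244 az 62.448144637001924
TRI [0.5371 0.0687 0.2261] [np.float64(0.0011839086276895746), np.float64(0.001183908627689606)] 0.05939045447019053 44.43733181238169 62.79634553878843
head [353.6    354.4364 355.4286 356.2262 356.6125 357.4545] slope 0.760 tilt 36.9 x0 0.0055
nr [360.     360.8824 362.1    362.4722 362.75   363.7059 364.3939] slope 0.696 tilt 34.7 x0 0.0076
nl [354.0952 354.5152 355.2051 356.1765 357.1071 357.5526] slope 0.744 tilt 36.4 x0 0.0052
head [354.2169 354.7027 355.5556 356.4182 357.3284 358.0189] slope 0.793 tilt 38.1 x0 0.0059
nr [360.8333 361.8667 363.05   363.4571 363.9    364.875  365.3871] slope 0.733 tilt 36.1 x0 0.0085
nl [355.0208 355.32   356.1176 357.1765 358.1556 358.6364] slope 0.790 tilt 38.0 x0 0.0057
```

Request:
jog_arm([
  [1, [0, 0, 0], 0.1],
  [1, [0, 0, 0], 0.2],
  [1, [0, 0, 0], 0.3],
  [1, [0, 0, 0], 0.4],
  [1, [0, 0, 0], 0.5],
])

```text
time_s: 23.53
tcp_pos: [0.5183, 0.0317, 0.2713]
ee_rot: [-180.0, 0.0, 32.1]
ft_force: [-0.6, -0.1, -0.6]
grip_width: 0.0227
grasp_force: 49.4
```

Request:
jog_arm([
  [1, [0, 0, 0], 0.1],
  [1, [0, 0, 0], 0.2],
  [1, [0, 0, 0], 0.3],
  [1, [0, 0, 0], 0.4],
  [1, [0, 0, 0], 0.5],
])

```text
time_s: 23.95
tcp_pos: [0.5184, 0.0317, 0.2713]
ee_rot: [-180.0, 0.0, 3.5]
ft_force: [-0.6, -0.0, -0.4]
grip_width: 0.0226
grasp_force: 49.4
```

Request:
jog_arm([
  [1, [0, 0, 0], 0.1],
  [1, [0, 0.02, 0], 0.2],
  [1, [0, 0.04, 0], 0.3],
  [1, [0, 0.06, 0], 0.37],
  [1, [0, 0.065, 0], 0.37],
])

```text
time_s: 24.37
tcp_pos: [0.5228, -0.0352, 0.2714]
ee_rot: [180.0, -0.0, -17.7]
ft_force: [0.3, -0.9, -1.3]
grip_width: 0.0228
grasp_force: 49.4
```

Request:
jog_arm([
  [1, [0, 0, 0], 0],
  [1, [0, 0, 0.03], 0],
  [1, [0, 0, 0.07], 0],
  [1, [0, 0, 0.1], 0],
  [1, [0, 0, 0.13], 0],
])

```text
time_s: 24.78
tcp_pos: [0.5221, -0.032, 0.1397]
ee_rot: [-180.0, 0.0, -17.3]
ft_force: [0.1, 0.3, -0.9]
grip_width: 0.0231
grasp_force: 49.4
```

Request:
jog_arm([
  [1, [0, 0, 0.03], 0],
  [1, [0, 0, 0.055], 0],
  [1, [0, 0, 0.075], 0],
  [1, [0, 0, 0.085], 0],
  [1, [0, 0, 0.088], 0],
])

```text
time_s: 25.2
tcp_pos: [0.5213, -0.0321, 0.0514]
ee_rot: [-180.0, 0.2, -17.4]
ft_force: [-0.5, -0.2, -0.8]
grip_width: 0.0229
grasp_force: 49.4
```

Request:
jog_arm([
  [1, [0, 0, 0], 0],
  [1, [0, 0, 0.001], 0],
  [1, [0, 0, 0.002], 0],
  [1, [0, 0, 0.003], 0],
  [1, [0, 0, 0.003], 0],
])

```text
time_s: 25.62
tcp_pos: [0.5232, -0.0333, 0.051]
ee_rot: [-180.0, -0.1, -17.4]
ft_force: [0.1, -0.8, -1.0]
grip_width: 0.0227
grasp_force: 49.4
```

Request:
jog_arm([
  [1, [0, 0, 0.001], 0],
  [1, [0, 0, 0.002], 0],
  [1, [0, 0, 0.003], 0],
  [1, [0, 0, 0.004], 0],
  [1, [-0.001, 0, 0.005], 0],
])

```text
time_s: 26.03
tcp_pos: [0.5224, -0.0331, 0.0468]
ee_rot: [180.0, -0.0, -17.4]
ft_force: [-6.0, 1.6, 15.1]
grip_width: 0.023
grasp_force: 50.6
```

Request:
jog_arm([
  [1, [-0.002, 0, 0], 0],
  [1, [-0.004, 0, 0.001], 0],
  [1, [-0.006, 0, 0.002], 0],
  [1, [-0.007, 0, 0.002], 0],
  [1, [-0.008, 0, 0.002], 0],
])

```text
time_s: 26.45
tcp_pos: [0.5176, -0.0316, 0.0457]
ee_rot: [-180.0, -0.5, -17.4]
ft_force: [2.3, -0.6, 4.3]
grip_width: 0.0227
grasp_force: 49.7
```

```bash
python3 meas.py 12|head -6
```

```text
[ 0.5176 -0.0316  0.0457] [-179.9889   -0.517   -17.4399] 0.022677458899761648 49.743361473083496
tip pred [ 0.5557 -0.0436  0.0027]
[(np.int32(116), array([309, 168,  19,  10], dtype=int32), array([318.3362, 172.3017]))] [(np.int32(11), array([321, 247,   5,   3], dtype=int32), array([323.    , 247.8182]))] [319.9207 178.2241] [323.6342 247.7098]
tip [ 0.5706 -0.0473  0.057 ] len 0.0570000000000002 tilt 103.99922481140091 az -16.462301165698523
tip [ 0.5601 -0.044   0.0073] len 0.05700000000000052 tilt 50.93257543747649 az -16.302733423759683
TRI [ 0.5589 -0.0452  0.0052] [np.float64(0.0014622586263691687), np.float64(0.0014622586263691843)] 0.05779005016520393 48.87174750782575 -18.1839405215813
```

Request:
jog_arm([
  [1, [-0.002, 0, 0.001], 0],
  [1, [-0.004, 0, 0.002], 0],
  [1, [-0.005, 0, 0.003], 0],
  [1, [-0.006, 0, 0.004], 0],
  [1, [-0.006, 0, 0.004], 0],
])

```text
time_s: 27.02
tcp_pos: [0.5112, -0.0296, 0.0413]
ee_rot: [-180.0, -0.4, -17.4]
ft_force: [1.5, -0.4, 6.0]
grip_width: 0.0231
grasp_force: 49.7
```

```bash
python3 meas.py 13|head -6
```

```text
[ 0.5112 -0.0296  0.0413] [-179.9967   -0.41    -17.4339] 0.02313081616481524 49.680638909339905
tip pred [ 0.5492 -0.0416 -0.0017]
[(np.int32(148), array([309, 162,  20,  11], dtype=int32), array([318.3581, 167.2297]))] [(np.int32(11), array([321, 246,   5,   3], dtype=int32), array([323.    , 246.9091]))] [319.8877 178.1695] [323.2472 247.4551]
tip [ 0.5651 -0.0456  0.0478] len 0.057000000000000293 tilt 99.06774678248077 az -16.50000112872384
tip [ 0.5573 -0.0432  0.0082] len 0.057000000000000516 tilt 57.5338051432224 az -16.41140573129501
TRI [ 0.5562 -0.0441  0.0057] [np.float64(0.0012438613029536092), np.float64(0.0012438613029536242)] 0.05778080712197665 55.032818388157864 -17.883762323298466
```

Request:
jog_arm([
  [1, [0, 0, -0.005], 0],
  [1, [0, 0, -0.02], 0],
  [1, [0, 0, -0.05], 0],
  [1, [0, 0, -0.08], 0],
  [1, [0, 0, -0.115], 0],
])

```text
time_s: 27.58
tcp_pos: [0.5066, -0.0282, 0.1539]
ee_rot: [180.0, 0.3, -17.4]
ft_force: [0.5, 0.2, -0.6]
grip_width: 0.0231
grasp_force: 49.0
```

Request:
jog_arm([
  [1, [0, 0, -0.03], 0],
  [1, [0, 0, -0.06], 0],
  [1, [0, 0, -0.09], 0],
  [1, [0, -0.03, -0.11], 0],
  [1, [0, -0.065, -0.117], 0],
])

```text
time_s: 28.0
tcp_pos: [0.5291, 0.0326, 0.2757]
ee_rot: [-180.0, -0.4, -17.6]
ft_force: [0.9, -0.1, -1.1]
grip_width: 0.0229
grasp_force: 49.1
```

Request:
jog_arm([
  [1, [0, 0, 0], -0.1],
  [1, [0, 0, 0], -0.2],
  [1, [0, 0, 0], -0.3],
  [1, [0, 0, 0], -0.4],
  [1, [0, 0, 0], -0.5],
])

```text
time_s: 28.42
tcp_pos: [0.5271, 0.0336, 0.2707]
ee_rot: [-180.0, 0.1, 11.5]
ft_force: [0.8, -0.8, -1.7]
grip_width: 0.0227
grasp_force: 49.0
```

Request:
jog_arm([
  [1, [0, 0, 0], -0.1],
  [1, [0, 0, 0], -0.2],
  [1, [0, 0, 0], -0.3],
  [1, [0, 0, 0], -0.4],
  [1, [0, 0, 0], -0.5],
])

```text
time_s: 28.83
tcp_pos: [0.5271, 0.0335, 0.2707]
ee_rot: [-179.9, 0.1, 40.2]
ft_force: [-0.2, -0.2, -0.7]
grip_width: 0.023
grasp_force: 49.0
```

Request:
jog_arm([
  [1, [0, 0, 0], -0.1],
  [1, [0, 0, 0], -0.2],
  [1, [0, 0, 0], -0.3],
  [1, [0, 0, 0], -0.37],
  [1, [0, 0, 0], -0.37],
])

```text
time_s: 29.25
tcp_pos: [0.5272, 0.0334, 0.2707]
ee_rot: [-179.9, 0.0, 61.1]
ft_force: [0.9, -0.7, -0.9]
grip_width: 0.0231
grasp_force: 49.0
```

Request:
jog_arm([
  [1, [0, 0, 0], 0],
  [1, [0, 0, 0], 0],
  [1, [0, 0, 0], 0],
])

```text
time_s: 29.5
tcp_pos: [0.5276, 0.0333, 0.2711]
ee_rot: [-180.0, 0.0, 61.0]
ft_force: [0.5, 0.9, -0.6]
grip_width: 0.0226
grasp_force: 49.0
```

```bash
python3 meas.py 14|head -6; python3 side.py 14 $(python3 -c "
from plant import *
print(*read_state()['tcp_pos'])"); python3 - <<'E'
from h import *
g=cv2.cvtColor(cv2.imread("pics/s14.png"),cv2.COLOR_BGR2GRAY)
for y in range(127,158): print(y,' '.join('%3d'%v for v in g[y,348:372]))
E
```

```text
[0.5276 0.0333 0.2711] [-179.9757    0.0092   61.0056] 0.022637199582375298 49.04759109020233
tip pred [0.547  0.0682 0.2282]
[(np.int32(139), array([309, 164,  19,  10], dtype=int32), array([318.1007, 168.6763]))] [(np.int32(7), array([368, 149,   3,   3], dtype=int32), array([369., 150.]))] [320.1341 180.5597] [366.6414 151.4514]
tip [0.5542 0.0835 0.2741] len 0.05700000000000015 tilt 95.47917788557372 az 62.126064020689114
tip [0.5505 0.0769 0.2398] len 0.05700000000000025 tilt 59.618760121845334 az 62.30722539506901
TRI [0.5489 0.0743 0.2309] [np.float64(0.0010906253208937248), np.float64(0.0010906253208936938)] 0.059575440207213955 50.71228514680697 62.606910762199846
head [357.4182 358.4259 359.4528 360.5102 361.3973 361.5606] slope 0.877 tilt 41.0 x0 0.0080
nr [366.8667 367.8667 368.875  369.3939 370.05   370.5714 371.087 ] slope 0.687 tilt 34.7 x0 0.0172
nl [360.2059 361.2571 362.2571 363.1837 364.0889] slope 0.969 tilt 43.7 x0 0.0084
127  20  20  19  20  20  17  17  34 114 141 140 140 141 140 141 140 141 142 141 141 141 142 140 141
128  16  16  18  17  17  14  21  69 132 142
[... 2256 characters left out ...]

151 123 141 141 142 142 142 142 142 141 142 142 140 142 142 143 143 142 124 102  66  59  67  99 135
152 140 142 142 143 142 142 143 142 142 143 142 142 141 142 142 143 142 144 136 124 122 122 132 142
153 142 143 144 144 143 142 142 142 143 145 145 145 144 144 143 143 141 143 144 143 143 144 143 143
154 144 144 145 144 143 143 144 145 144 145 145 145 144 144 144 143 142 142 143 144 144 144 143 141
155 145 143 143 142 142 143 142 143 143 143 143 142 141 141 141 142 142 143 143 143 144 143 142 142
156 143 143 143 142 142 141 141 141 141 142 142 142 142 142 141 141 141 143 142 143 142 142 142 141
157 143 143 143 143 143 142 142 142 141 142 143 141 143 142 141 141 142 142 143 143 142 142 142 141
```

Request:
jog_arm([
  [1, [0, 0, 0], 0.1],
  [1, [0, 0, 0], 0.2],
  [1, [0, 0, 0], 0.3],
  [1, [0, 0, 0], 0.4],
  [1, [0, 0, 0], 0.5],
])

```text
time_s: 30.07
tcp_pos: [0.5278, 0.0333, 0.2713]
ee_rot: [-180.0, 0.0, 32.1]
ft_force: [-0.4, -0.3, -1.0]
grip_width: 0.023
grasp_force: 49.0
```

Request:
jog_arm([
  [1, [0, 0, 0], 0.1],
  [1, [0, 0, 0], 0.2],
  [1, [0, 0, 0], 0.3],
  [1, [0, 0, 0], 0.4],
  [1, [0, 0, 0], 0.5],
])

```text
time_s: 30.48
tcp_pos: [0.5278, 0.0333, 0.2713]
ee_rot: [-180.0, 0.0, 3.5]
ft_force: [-0.1, -0.2, -1.5]
grip_width: 0.023
grasp_force: 49.1
```

Request:
jog_arm([
  [1, [0, 0, 0], 0.1],
  [1, [0, 0, 0], 0.2],
  [1, [0, 0, 0], 0.3],
  [1, [0, 0, 0], 0.37],
  [1, [0, 0, 0], 0.37],
])

```text
time_s: 30.9
tcp_pos: [0.5278, 0.0333, 0.2713]
ee_rot: [-180.0, 0.0, -17.5]
ft_force: [-0.1, -1.0, -1.3]
grip_width: 0.0229
grasp_force: 49.1
```

Request:
jog_arm([
  [1, [0.005, 0.002, 0.01], 0],
  [1, [0.011, 0.004, 0.021], 0],
  [1, [0.018, 0.006, 0.031], 0],
  [1, [0.022, 0.008, 0.038], 0],
  [1, [0.0235, 0.008, 0.041], 0],
])

```text
time_s: 31.32
tcp_pos: [0.5475, 0.018, 0.2277]
ee_rot: [180.0, 0.2, -17.5]
ft_force: [0.1, -0.2, -0.8]
grip_width: 0.023
grasp_force: 49.1
```

Request:
jog_arm([
  [1, [0, 0, 0], 0],
  [1, [0, 0, 0], 0],
  [1, [0, 0, 0], 0],
  [1, [0, 0, 0], 0],
  [1, [0, 0, 0], 0],
])

```text
time_s: 31.73
tcp_pos: [0.548, 0.0187, 0.2309]
ee_rot: [-180.0, -0.1, -17.4]
ft_force: [-1.0, -0.8, -1.3]
grip_width: 0.0231
grasp_force: 49.1
```

```bash
python3 meas.py 15; python3 - <<'E'
from h import *
np.set_printoptions(precision=4,suppress=True)
m=dict(np.load("w15.npz"));im=cv2.imread("pics/w15.png")
print("target tip px",proj(m,(.5924,.0061,.1894),1),"lens",proj(m,(.6435,-.0098,.13),1))
ms=camera_model("scene");print("scene target",proj(ms,(.5924,.0061,.1894)))
c=im.astype(int);q=proj(m,(.6435,-.0098,.13),1);zz=np.zeros(im.shape[:2],np.uint8);cv2.circle(zz,tuple(int(v) for v in q),19,1,-1)
g=((abs(c[...,2]-c[...,1])<16)&(c[...,1]>70)&(c[...,1]<140)).astype(np.uint8)*zz
cs,_=cv2.findContours(g,cv2.RETR_EXTERNAL,cv2.CHAIN_APPROX_NONE);print("glass",cv2.fitEllipse(max(cs,key=cv2.contourArea)))
# did anything else move? compare bystander regions in the top view
a=cv2.imread("pics/top0.png").astype(int);b=cv2.imread("pics/t15.png").astype(int);d=abs(a-b).max(2)>60
n,l,s,ct=cv2.connectedComponentsWithStats(d.astype(np.uint8))
print([(s[i,:4].tolist(),int(s[i,4])) for i in range(1,n) if s[i,4]>25])
E
```

```text
[0.548  0.0187 0.2309] [-179.9908   -0.0637  -17.4152] 0.023135163815567135 49.05604004859924
tip pred [0.5861 0.0068 0.1879]
[(np.int32(143), array([308, 163,  21,  12], dtype=int32), array([318.1469, 168.7203]))] [(np.int32(16), array([348, 178,   5,   4], dtype=int32), array([350.4375, 179.5625]))] [319.9233 177.7504] [350.493  180.5602]
tip [0.6018 0.0029 0.2387] len 0.057000000000000224 tilt 100.37975147938312 az -16.38078213466188
tip [0.5928 0.0057 0.1957] len 0.05700000000000053 tilt 54.9675410146429 az -16.210696521170668
TRI [0.5917 0.0048 0.1934] [np.float64(0.0012519741546083223), np.float64(0.001251974154608311)] 0.05769427498768592 52.60498159715766 -17.70615280356913
lens pred [316.5723  75.3913]
ring (276, 32, 84, 73) 4709.0 ((317.5702819824219, 68.35974884033203), (72.07301330566406, 83.21060943603516), 89.24526977539062)
ring (291, 54, 54, 44) 1763.5 ((317.7503662109375, 75.18051147460938), (42.770179748535156, 52.54384231567383), 89.6507568359375)
target tip px [317.6835 167.1883] lens [317.5961  76.2097]
scene target [351.6675 181.2818]
glass ((317.6972961425781, 76.56990051269531), (28.474451065063477, 35.877296447753906), 89.46028137207031)
[([282, 162, 19, 9], 68), ([271, 167, 10, 16], 91), ([305, 166, 22, 17], 139), ([281, 168, 4, 13], 37), ([193, 185, 125, 215], 7312), ([320, 186, 8, 22], 92), ([345, 213, 10, 25], 155), ([237, 224, 8, 9], 59), ([255, 263, 5, 11], 33), ([294, 296, 298, 104], 14543), ([586, 324, 54, 52], 1027), ([598, 340, 10, 29], 98), ([290, 366, 32, 34], 804), ([591, 369, 16, 15], 197), ([593, 377, 47, 18], 412)]
```

Request:
jog_arm([
  [1, [0, 0, 0.001], 0],
  [1, [0, 0, 0.002], 0],
  [1, [0, 0, 0.002], 0],
  [1, [0, 0, 0.002], 0],
  [1, [0, 0, 0.002], 0],
])

```text
time_s: 32.3
tcp_pos: [0.5478, 0.0186, 0.2283]
ee_rot: [180.0, 0.0, -17.4]
ft_force: [-0.5, -0.0, -1.7]
grip_width: 0.023
grasp_force: 49.1
```

Request:
jog_arm([
  [1, [0, 0, 0], 0],
  [1, [0, 0, 0], 0],
  [1, [0, 0, 0], 0],
  [1, [0, 0, 0], 0],
  [1, [0, 0, 0], 0],
])

```text
time_s: 32.72
tcp_pos: [0.5478, 0.0186, 0.2283]
ee_rot: [-180.0, -0.0, -17.4]
ft_force: [0.4, -0.3, -1.1]
grip_width: 0.0231
grasp_force: 49.1
```

```bash
python3 -c "
from plant import *
s=read_state();print(s['tcp_pos'],s['grasp_force'],s['grip_width'],abs(s['qvel']).max());print(job_done())"
```

```text
[0.54783624 0.01862926 0.22832207] 49.05543923377991 0.02310683298677181 0.08368033555992788
the job is handed in; nothing more can be done
None
```

I handed the job in at 32.7 s: the yoke hangs released on the bar, and the injector is held still with its nose towards the lens, its tip about 80 mm from the glass and its axis an estimated 2–3° off the line of sight.

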